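# Load plug-in sensors into the sloping rail tube

### The arm

A 6-joint arm with a two-finger parallel gripper is mounted at the origin on the work surface. World frame = base frame: x ahead of the robot, y to its left, z up, the work surface at z = 0. Lengths are in mm, angles in rad, forces in N, time in s.
With the tool pointing down it reaches from about 350 to 975 mm from the base axis. Payload 7.1 kg.
Tool frame: the origin (TCP) lies midway between the tips of the shut fingers; the grasp point (between the pads) lies 19 mm behind it (ctrl.hold_point_z is the distance from the TCP to the grasp point, in mm); z points along the fingers, y is the direction in which the jaws open and shut (so a half turn about z gives the same grasp; the last joint's range is limited). The gripper opens to 88 mm and grips with 3 to 60 N. Pads are 20 mm wide; open, the fingers measure 115 mm over their backs; the gripper's body (75 mm by 178 mm) begins 61 mm behind the grasp point.
Start: joints at [-1.196, 0.423, 1.63, -0, 1.089, -0.019], TCP at [239.828, -577.137, 222.675] pointing down, gripper open.
Joint ranges: [-3, 3], [-0.9, 2.11], [0.09, 2.58], [-1.31, 4.45], [0.11, 2.69], [-2.54, 2.54]. Speed limits (rad/s): [2.39, 2.39, 3.01, 3.14, 3.14, 3.14].

### API

Orientations are given as a rotation vector (axis times angle).
In Python, from workcell import ctrl, eyes gives the robot as it stands.
- The arm moves only by the tool move_arm, never from a script. Its argument "deltas" is a list of rows, each a list of 6 numbers: the shift along the tool's x, y, z in mm, then the turn, a rotation vector about the tool's x, y, z in rad. A call has 1 to 5 rows; each row shifts and turns the pose as measured when the row begins, along the tool's axes as they then stand; what a row does not reach is not made up. A row lasts 1/12 s, in which the tool goes at most 41.7 mm and 7.16 degrees, less where a joint would pass 70% of its speed; a pose out of reach is approached as far as the arm can. A call is refused whole if a number of a shift passes 41.7 or a number of a turn 0.125, either way. A call with a gripper value outside its range is refused whole. "hand" is the closure, from -1 (fully open) to 1 (shut), set as the call begins (left out, the last holds). The fingers move at their own pace and stop on an object; the grip force is fixed at half the most. Time passes only in rows, so rows that do not move let the fingers close. It gives the time, the measured TCP pose, the force and the opening at its end, in the units of the state.
- ctrl.get_obs(): the state, without advancing time (a new reading comes with each control period).
- eyes.get_image(name): name is "side" or "top"; returns a dict with "frame" (384x512x3 uint8, red, green, blue), "range_z" (384x512 float32, mm along the optical axis (not along the pixel's ray), 0 where there is no reading), "fx", "fy", "cx", "cy" (pixels), "cam_to_world" (4x4, takes a point from camera to world coordinates). Camera axes: x right, y down, z forward; pixel columns grow to the right and rows downward; lengths in mm; the calibration is good to about 2 mm. A picture is of the moment at which its call begins.
- ctrl.close_job(): hands the job in, once; it reports no verdict.
The state is a dict: "t": time; "qpos": joint angles; "qvel": joint speeds; "joint_torque": joint torques, N m; "ee_pos": TCP position; "orientation": TCP orientation; "ft_force": force on the tool from outside, world axes, zero at the start; "moment": the same for the moment, N m; "width": finger opening in mm.
Only numpy, scipy, OpenCV 4.12 (cv2) and the standard library are available. Lean on these libraries where they do the work, as an engineer would, in place of code of your own. Each camera call takes 0.05 s, during which the arm holds its last target.

### The job

Load the two short sensor bodies from the comb rack into the sloping rail tube, right way up and plug end first so that both point down the slope, and push them fully home: the first against the end stop, the second right up against the first. Leave the long sensor body in its slot and do not disturb the bottle, the jar or the wrench.

Things in the scene. Friction and masses are not known exactly. Their poses are not given: they have to be found in the camera images.
- sensor_a: Short sensor: grey block 44 long, 34 wide, 30 high, ~70 g, with a black plug (12 long, 20 wide, 16 high, centred) on one end: 56 overall. Origin: centre of underside, midway along the 56. x: to the plug (tip +28, tail face -28), y across, z up. Starts upright in a rack slot, plug to either side: only its ends (56) can be gripped there. To enter the tube, grip its sides (34) near the tail.
- sensor_b: The other short sensor body, same shape, size and axes as sensor_a. The two may be loaded in either order.
- sensor_a_nose (a point): Centre of the end face of sensor_a's plug: 28 mm ahead of its origin along x, 15 mm above its underside.
- sensor_b_nose (a point): The same point on sensor_b's plug.
- long_sensor: Long sensor in the third slot: same cross-section, 76 mm long overall (block 64, plug 12), origin and axes alike (plug tip at x = +38). Stays in the rack.
- rack: White comb rack, fixed: pedestal 48 (x) by 162 (y) by 30 high; four walls 12 thick rise to 59 above the table and part three slots 38 wide at y = -50, 0, +50. The slots run along x, open above and at both ends; sensors stand on the slot floors, 30 above the table, overhanging both ends by 2 to 6. Which slot holds which varies. Origin: centre of underside, z up.
- tube: Aluminium rail tube on a fixed stand, running down at 0.349 rad from open mouth to closed end. Inside 38 wide, 33 high, 102 deep to the stop; walls 3; 12 wide slit along the roof. Its floor goes on outside the mouth as a lip 22 wide, 30 long, 3 thick. Origin: middle of the floor at the mouth, 85 above the table. x into the tube, down the slope; y across, level; z square to the floor.
- stand: Stand of the tube, fixed: base plate 105 x 100 x 8 with two posts under the tube. Origin on the table below the tube's mouth; x level, the way the tube runs; the plate covers x = +12 to +118, y = -50 to +50. Sensors stay where they are left in the tube (friction holds them on the slope). When both are home, the tail of the last one sticks out 10 mm from the mouth.
- bottle: White plastic bottle, loose, upright, 64 diameter, 210 high. Origin: centre of its underside. Bystander.
- jar: Small amber jar with black lid, loose, upright, 56 diameter, 75 high. Origin: centre of its underside. Bystander.
- wrench: Steel wrench lying flat on the table, 160 long. Origin: on the table, middle of its length. Bystander.

How it is judged:
By the outcome, as a careful person would: the job done as asked, in the order asked, and still so for the second after the job is handed in, with the robot touching nothing.
It also fails if it takes over 72 s, if anything falls off the work surface, if the arm or the gripper's body presses on something with over 40 N, if the wrist force passes 120 N, or if a joint passes its speed limit or range.

## Working session

There is one attempt and no reset: what is moved stays moved. The work goes in short steps, Python scripts to look and compute and a tool call to move; the robot and the scene stay as the last step left them, time stands still between calls to the robot, and variables do not carry over. Pictures are saved under pics/ and viewed, and the job is handed in when it is done.

Besides the shell and the picture viewer there is one more tool, called after "Request:" in YAML: its name, and indented under it one key for each argument. move_arm: Moves the arm, as the interface text tells. Its arguments: {"type":"object","properties":{"deltas":{"type":"array"},"hand":{"type":"number"}},"required":["deltas"]}

```bash
ls; mkdir -p pics; python3 - <<'E'
from workcell import ctrl, eyes
import cv2, numpy as np
print(ctrl.get_obs())
for n in ("side","top"):
    im=eyes.get_image(n)
    np.savez(f"pics/{n}0.npz",**im)
    cv2.imwrite(f"pics/{n}0.png",cv2.cvtColor(im["frame"],cv2.COLOR_RGB2BGR))
    print(n,im["fx"],im["fy"],im["cx"],im["cy"],im["cam_to_world"])
E
```

```text
pics
{'t': 0.0, 'qpos': array([-1.19598522e+00,  4.23850573e-01,  1.63068120e+00, -5.18673366e-06,
        1.08859351e+00, -1.90110061e-02]), 'qvel': array([-0.00073908, -0.00021202,  0.00034781, -0.00074345, -0.00206596,
        0.00192558]), 'joint_torque': array([ 2.24141499e-03, -5.44622862e+01, -2.73670113e+01,  6.44716923e-02,
        2.28320021e-02, -1.37287293e-04]), 'ee_pos': array([ 239.63898715, -576.63417684,  221.89907731]), 'orientation': array([-3.07940393e+00, -6.14333135e-01,  4.32924088e-04]), 'ft_force': array([ 0.17149945,  0.49248953, -0.31780893]), 'moment': array([ 0.02545037, -0.02506341,  0.00364178]), 'width': 87.50599068461233}
side 346.92487147828444 346.92487147828444 251.53199969928752 188.73054865434622 [[-9.19661154e-01 -2.83688354e-01  2.71558980e-01  3.54128702e+02]
 [-3.92623169e-01  6.78969300e-01 -6.20360973e-01  5.12105227e+02]
 [-8.39102765e-03 -6.77142235e-01 -7.35804311e-01  7.14900396e+02]
 [ 0.00000000e+00  0.00000000e+00  0.00000000e+00  1.00000000e+00]]
top 487.6422615731118 487.6422615731118 255.51658492066318 190.62158239183077 [[ 2.83874867e-02 -9.89156500e-01  1.44095697e-01  4.18622068e+02]
 [-9.99524550e-01 -2.98244371e-02 -7.82151021e-03 -2.00419746e+01]
 [ 1.20342707e-02 -1.43805153e-01 -9.89532846e-01  1.24113221e+03]
 [ 0.00000000e+00  0.00000000e+00  0.00000000e+00  1.00000000e+00]]
```

```bash
ls -la .
```

```text
total 12
drwxr-xr-x  3 agent agent 4096 Dec  7 04:47 .
drwxr-xr-x 23 root  root  4096 Dec  7 04:47 ..
drwxr-xr-x  2 agent agent 4096 Dec  7 04:47 pics
```

View pics/top0.png

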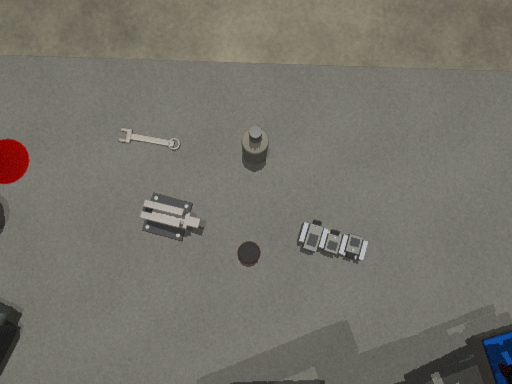

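View pics/side0.png

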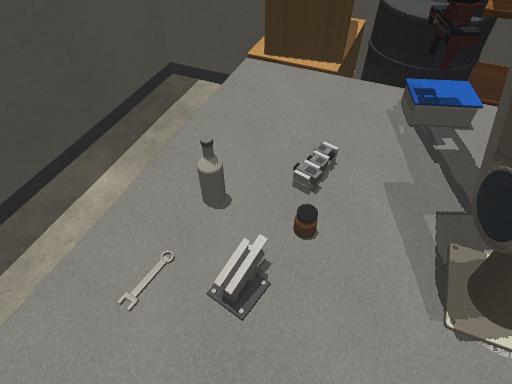

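The top view shows the tube with its lip at right (about 195,222), the rack with three sensors at (333,242), the jar at (249,253), the bottle at (255,145) and the wrench at (150,139). I'll zoom in.

```bash
cat > h.py <<'E'
import numpy as np, cv2
def cloud(im):
    z=im["range_z"].astype(float); v,u=np.mgrid[0:z.shape[0],0:z.shape[1]]
    P=np.stack([(u-im["cx"])/im["fx"]*z,(v-im["cy"])/im["fy"]*z,z],-1)
    M=im["cam_to_world"]; return P@M[:3,:3].T+M[:3,3]
def ray(im,u,v,h):
    M=np.array(im["cam_to_world"]); d=M[:3,:3]@np.array([(u-im["cx"])/im["fx"],(v-im["cy"])/im["fy"],1]); o=M[:3,3]
    return o+d*(h-o[2])/d[2]
def load(n): return dict(np.load(n))
E
python3 - <<'E'
from h import *
t=load("pics/top0.npz"); s=load("pics/side0.npz")
def crop(im,x0,y0,w,h,k,n):
    c=im["frame"][y0:y0+h,x0:x0+w][:,:,::-1]; cv2.imwrite(n,cv2.resize(c,None,fx=k,fy=k,interpolation=cv2.INTER_CUBIC))
crop(t,290,210,90,60,8,"pics/c_rack_t.png"); crop(t,130,185,90,60,8,"pics/c_tube_t.png")
crop(s,280,130,80,70,8,"pics/c_rack_s.png"); crop(s,195,225,90,70,8,"pics/c_tube_s.png")
P=cloud(t)
print("rack z"); print(P[215:265:3,298:370:4,2].round(0).astype(int))
print("tube z"); print(P[190:242:3,140:206:4,2].round(0).astype(int))
E
```

```text
rack z
[[  -3    2   -1   -4   -1   -1   -3    0    1   -4   -1   -3   -1    1
    -1    4   -2    0]
 [   2    3   -1   -1   -1   -3   -3   -2   -6   -2   -4   -1    1    2
     4   -3   -5    1]
 [  -2   -2   -2   -2   54   51   -1   -2   -1   -2    1   -2    0   -2
    -2    0   -5   -4]
 [  -6   23   57   59   58   55   -1   -5    0    2   -3    0    0    2
    -3    1   -1   -2]
 [   4   54   57 1241   58   59   59   -2   -1   -5    0   -4   -1   -3
    -5   -1   -3   -1]
 [  -3   60   59   56   60   57   57   59   -5   54   -1    1    0   -3
    -2    0   -3   -4]
 [  -4   59   41   59   57   65   54   63   57   53   50   -2    4   -1
  1241   -3   -4   -3]
 [  10   61   60   61   59   60   58   57   61   60   56   48   53   60
    61   61    1   -3]
 [  40   59   54   63 1241   62   58   54 1241   56   61   59   57   61
    59   60   56    3]
 [  -2   25   58   59   63   55   61   57   57   61   57   56   61   60
    58   62   47   60]
 [  -4   35   59   58   62   47   59   59   63   58   60   60   59   62
    59   60   58   59]
 [  -5   32   63   62   55    1   25   59   57  
[... 1450 characters left out ...]
3   95  101  105  108  112  109   79   78   83   86
    86   90   -2]
 [   2    8    6   11    8    8  101  110  114  113   76   82   85   90
    93   -4   -2]
 [  -1    6   12    8    8    6    8    9    7  115   76   86   -1   91
    91   -4   -2]
 [  -2    7    6    4    8    8    8    6    8    5   11    7    4   -3
     0   -1   -5]
 [   5   -1    1    4    7   11    4    9    5 1241    8   -7    1    1
     3   -2   -2]
 [  -4   -4   -2   -2   -4   -6   11    7    6   11    4   -2   -3   -2
    -2    2   -2]
 [  -1   -2   -3   -1   -3   -1   -2    1    5    6    6   -4   -3    0
    -1   -5    1]
 [   1   -1    0    0   -1   -2   -5   -5   -1    1   -2    0   -4   -3
    -3   -2    2]]
```

View pics/c_rack_t.png

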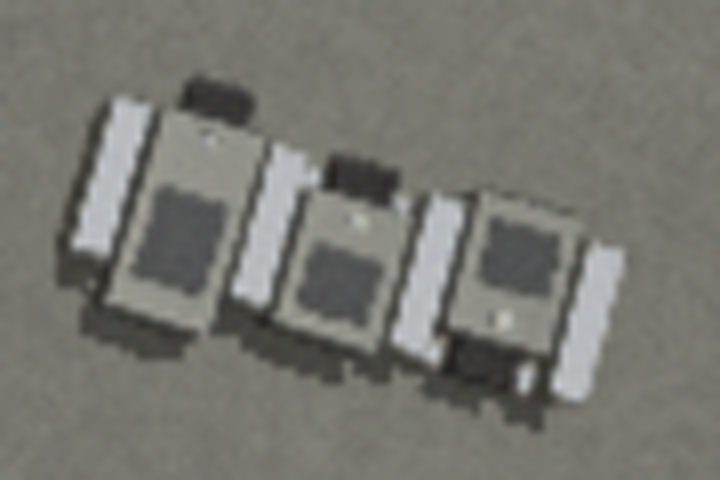

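View pics/c_tube_t.png

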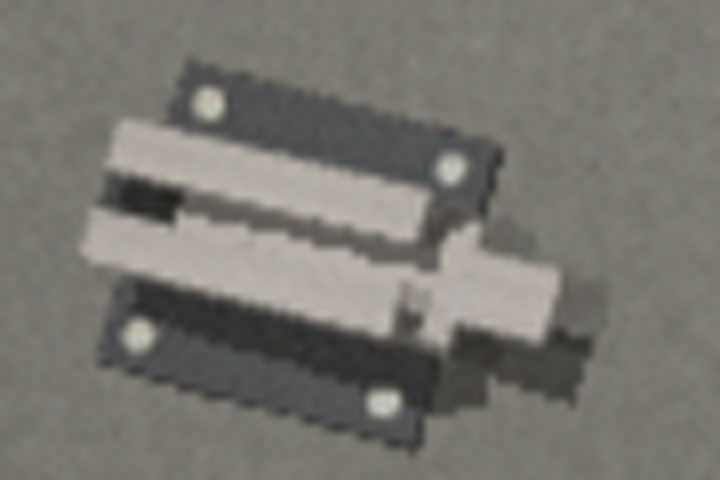

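View pics/c_rack_s.png

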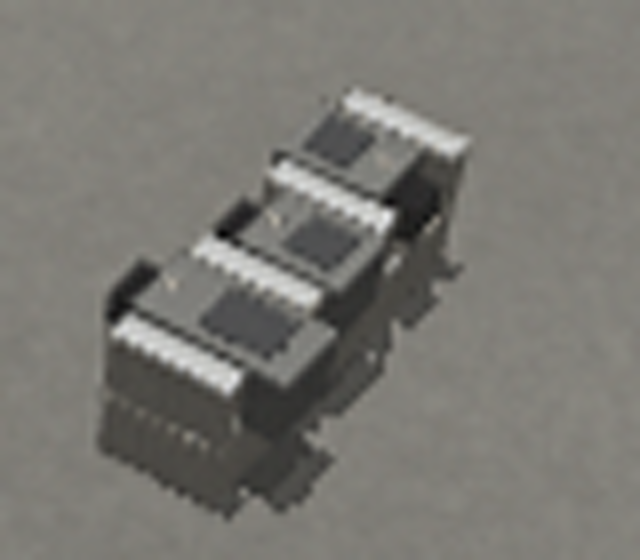

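View pics/c_tube_s.png

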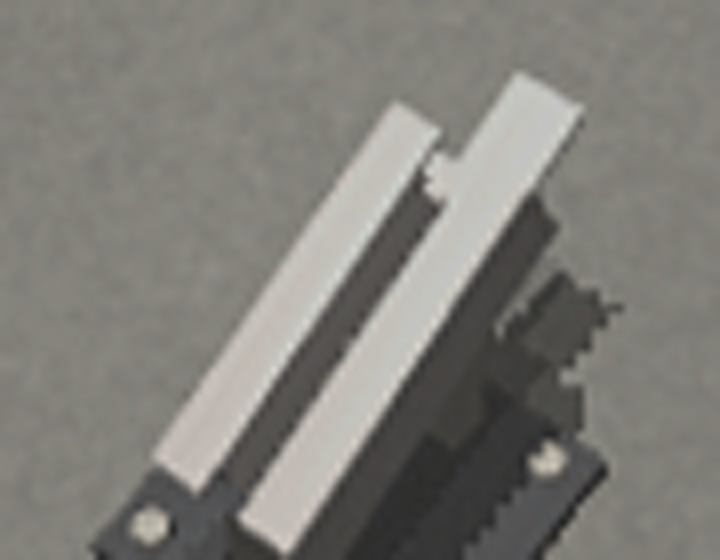

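The long sensor is in the left slot with its plug up in the picture (+x). The middle short sensor also has its plug up, and the right short one has its plug down (-x). Next I'll measure positions.

```bash
python3 - <<'E'
from h import *
np.set_printoptions(precision=1,suppress=True)
t=load("pics/top0.npz"); s=load("pics/side0.npz")
for n,im,box in(("top",t,(290,212,375,268)),("side",s,(280,130,345,195))):
    x0,y0,x1,y1=box
    f=im["frame"].astype(int); g=f.sum(2)/3
    m=np.zeros(g.shape,np.uint8); m[y0:y1,x0:x1]=(g[y0:y1,x0:x1]>165)
    num,lab,st,c=cv2.connectedComponentsWithStats(m)
    for i in range(1,num):
        if st[i,4]<25: continue
        ys,xs=np.nonzero(lab==i)
        pts=np.array([ray(im,u,v,59)[:2] for u,v in zip(xs,ys)])
        r=cv2.minAreaRect(pts.astype(np.float32))
        print(n,st[i,4],c[i],ray(im,*c[i],59),r)
# sensor dark labels + tube etc
im=t; f=im["frame"].astype(int)
print(f[240,313],f[228,315],f[236,320],f[222,317])
print("tube roof",f[225,150],f[218,180], "bg",f[200,220])
P=cloud(t)
for (u,v) in((249,253),(255,133),(150,139),(125,136),(173,143)): print(u,v,P[v,u])
E
```

```text
top 79 [303.4 231.6] [ 493.9 -148.3   59. ] ((493.9157409667969, -148.38021850585938), (9.964037895202637, 45.240421295166016), 74.17781829833984)
top 84 [323.4 237.4] [ 481.4 -196.9   59. ] ((480.44195556640625, -198.09844970703125), (14.494324684143066, 45.4079704284668), 72.11949920654297)
top 84 [343.  244.5] [ 465.7 -244.5   59. ] ((466.45123291015625, -244.3698272705078), (13.092401504516602, 46.434730529785156), 80.07025909423828)
top 84 [363.  249.9] [ 454.1 -292.9   59. ] ((454.202392578125, -292.9141540527344), (10.476103782653809, 45.18413543701172), 75.72428131103516)
side 41 [330.  144.8] [ 454.3 -287.9   59. ] ((453.9392395019531, -287.93377685546875), (11.082437515258789, 45.35268020629883), 74.7551040649414)
side 37 [321.3 154.1] [ 466.6 -239.1   59. ] ((467.543701171875, -239.9678955078125), (8.938791275024414, 44.30980682373047), 73.03044891357422)
side 43 [311.7 163.6] [ 480.6 -190.9   59. ] ((480.3059387207031, -190.8917999267578), (8.58022403717041, 45.103233337402344), 74.33562469482422)
side 44 [301.8 173.7] [ 493.7 -142.9   59. ] ((493.8708190917969, -143.10549926757812), (8.114668846130371, 43.948726654052734), 75.61345672607422)
[85 85 87] [140 143 138] [110 110 105] [59 55 53]
tube roof [72 74 75] [170 166 157] bg [123 120 113]
249 253 [438.5 -18.1  74.3]
255 133 [695.5 -23.5 209.3]
150 139 [725.8 247.9   4.3]
125 136 [733.7 315.1  -3.3]
173 143 [716.9 187.6   5. ]
```

```bash
cat > tube.py <<'E'
from h import *
np.set_printoptions(precision=1,suppress=True)
def frame(O,phi,a=0.349):
    d=np.array([np.cos(phi)*np.cos(a),np.sin(phi)*np.cos(a),-np.sin(a)])
    y=np.array([-np.sin(phi),np.cos(phi),0]); z=np.cross(d,y); return np.stack([d,y,z],1)
def toplane(im,u,v,O,R,h):
    M=im["cam_to_world"]; d=M[:3,:3]@np.stack([(u-im["cx"])/im["fx"],(v-im["cy"])/im["fy"],np.ones(len(u))]); o=M[:3,3]
    n=R[:,2]; p0=O+h*n
    t=(n@(p0-o))/(n@d); return ((o[:,None]+d*t).T-O)@R
E
python3 - <<'E'
from tube import *
t=load("pics/top0.npz"); s=load("pics/side0.npz")
# two strips' pixels
out={}
for n,im,box,th in(("top",t,(138,190,190,240),150),("side",s,(205,230,285,300),150)):
    x0,y0,x1,y1=box; g=im["frame"].astype(int).sum(2)/3
    m=np.zeros(g.shape,np.uint8); m[y0:y1,x0:x1]=g[y0:y1,x0:x1]>th
    k=cv2.connectedComponentsWithStats(m); 
    print(n,[ (tuple(a),c) for a,c in zip(k[2][1:],k[3][1:]) if a[4]>15])
    im2=(im["frame"][:,:,::-1]).copy(); im2[m>0]=(0,0,255)
    cv2.imwrite(f"pics/m_{n}.png",cv2.resize(im2[y0-10:y1+10,x0-10:x1+10],None,fx=7,fy=7,interpolation=cv2.INTER_NEAREST))
E
```

```text
top [((np.int32(143), np.int32(200), np.int32(40), np.int32(15), np.int32(248)), array([163.1, 207.1])), ((np.int32(140), np.int32(211), np.int32(50), np.int32(17), np.int32(397)), array([166.1, 218.3]))]
side [((np.int32(214), np.int32(234), np.int32(54), np.int32(60), np.int32(952)), array([240.1, 261.7]))]
```

```bash
python3 - <<'E'
from tube import *
t=load("pics/top0.npz"); s=load("pics/side0.npz")
from scipy.optimize import least_squares
# strip edges: select pixels for strips per tube coords, iterate
O=np.array([ray(t,186,222,85)[0],ray(t,186,222,85)[1],85.]); phi=1.31
print(O)
for n,im,box,th in(("top",t,(138,190,206,240),150),("side",s,(205,225,285,300),150)):
    O1=O.copy(); p1=phi
    x0,y0,x1,y1=box; g=cv2.GaussianBlur(im["frame"].astype(np.float32).sum(2)/3,(0,0),0.01)
    # oversample for subpixel
    K=6; sub=cv2.resize(g[y0:y1,x0:x1],None,fx=K,fy=K,interpolation=cv2.INTER_LINEAR)
    vv,uu=np.nonzero(sub>th); u=(uu+.5)/K-.5+x0; v=(vv+.5)/K-.5+y0
    for it in range(8):
        R=frame(O1,p1); q=toplane(im,u,v,O1,R,36)
        k=(q[:,0]>15)&(q[:,0]<95)&(abs(q[:,1])<32)
        # outer edges y(x): take per-x-bin min & max
        xs=np.arange(15,95,8); lo=[];hi=[]; sl=[];sh=[]
        for x in xs:
            w=k&(abs(q[:,0]-x-4)<4); yy=q[w,1]; lo.append(np.percentile(yy,1)); hi.append(np.percentile(yy,99))
            neg=yy[yy<0];pos=yy[yy>0]; sl.append(np.percentile(neg,97) if len(neg) else np.nan); sh.append(np.percentile(pos,3) if len(pos) else np.nan)
        mid=(np.array(lo)+np.array(hi))/2; a,b=np.polyfit(xs+4,mid,1)
        p1+=a; O1=O1+b*R[:,1]*np.array([1,1,0])
        R=frame(O1,p1); q=toplane(im,u,v,O1,R,36)
        k=(abs(abs(q[:,1])-14)<5)
        # neg & pos strips' ends
        e=[]
        for sg in(-1,1):
            w=(abs(q[:,1]*sg-14)<5); e.append((np.percentile(q[w,0],.5),np.percentile(q[w,0],99.5)))
        far=[x[1] for x in e]
        O1=O1+R[:,0]*np.array([1,1,0])*(np.mean(far)-105)*0.5
    print(n,O1,p1,"width",np.mean(hi)-np.mean(lo),"slit",np.nanmean(sl),np.nanmean(sh),"ends",e)
    # lip
    q=toplane(im,u,v,O1,R,0); w=(q[:,0]<-3)&(q[:,0]>-45)&(abs(q[:,1])<18)
    print(" lip x",np.percentile(q[w,0],[.5,99]),"y at x<-8",np.percentile(q[w&(q[:,0]<-8),1],[1,99]))
E
```

```text
[506.9 133.4  85. ]
top [509.  131.6  85. ] 1.27414902610154 width 44.13564062212345 slit -5.862816620816641 4.7281831672577095 ends [(np.float64(-46.45686887533653), np.float64(106.04252209592285)), (np.float64(-20.117892727567977), np.float64(103.94848936203822))]
 lip x [-30.3  -3.3] y at x<-8 [-14.2   6.2]
side [513. 144.  85.] 1.3382397201486742 width 43.01007596902737 slit -6.291198302086542 6.889746506786521 ends [(np.float64(-8.743354163681898), np.float64(113.26320511209173)), (np.float64(-32.055863062797165), np.float64(97.10113175477137))]
 lip x [-39.   -3.3] y at x<-8 [-11.4  10.6]
```

View pics/m_side.png

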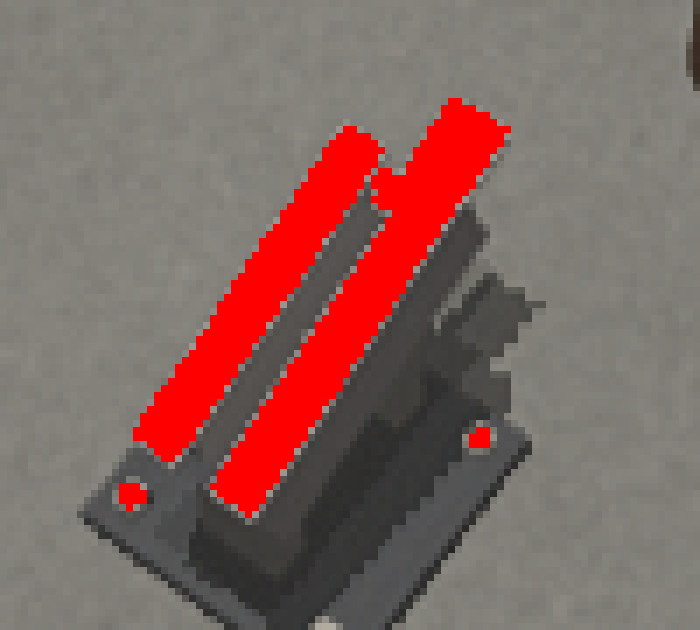

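```bash
python3 - <<'E'
from tube import *
t=load("pics/top0.npz"); s=load("pics/side0.npz")
for n,im,box,th,ph in(("top",t,(138,190,206,240),150,1.31),("side",s,(205,225,285,300),150,1.31)):
    x0,y0,x1,y1=box; g=im["frame"].astype(np.float32).sum(2)/3
    K=6; sub=cv2.resize(g[y0:y1,x0:x1],None,fx=K,fy=K,interpolation=cv2.INTER_LINEAR)
    num,lab,st,c=cv2.connectedComponentsWithStats((sub>th).astype(np.uint8))
    # bolts: small
    b=[]
    for i in range(1,num):
        if 200<st[i,4]<36*45: uv=(c[i]+.5)/K-.5+np.array([x0,y0]); b.append((st[i,4]/36,uv,ray(im,*uv,9)))
    print(n,"bolts",b)
    big=np.isin(lab,[i for i in range(1,num) if st[i,4]>36*100])
    vv,uu=np.nonzero(big); u=(uu+.5)/K-.5+x0; v=(vv+.5)/K-.5+y0
    O=np.array([509,133,85.])
    for phi in (1.27,1.29,1.31,1.33):
      R=frame(O,phi); q=toplane(im,u,v,O,R,36)
      r=[]
      for x in (20,40,60,80):
        w=abs(q[:,0]-x)<3; yy=q[w,1]; c0=(yy.min()+yy.max())/2
        r.append((yy.min(),yy[yy<c0].max(),yy[yy>c0].min(),yy.max()))
      r=np.array(r); c0=r.mean()
      e=[]
      for y in(-19,-14,-9,9,14,19):
        w=abs(q[:,1]-c0-y)<1.5; e.append((q[w,0].min(),q[w,0].max()))
      print(phi); print(r); print("slopes/mm",[np.polyfit((20,40,60,80),r[:,j],1)[0] for j in range(4)] if 0 else (r[-1]-r[0])/60*1000); print("ends",np.array(e).T)
E
```

```text
top bolts [(np.float64(8.166666666666666), array([155.7, 197.5]), array([572.8, 223.2,   9. ])), (np.float64(7.083333333333333), array([185.9, 205.7]), array([554. , 145.7,   9. ])), (np.float64(7.361111111111111), array([146.9, 226.5]), array([498.6, 241.2,   9. ])), (np.float64(8.0), array([177.5, 235. ]), array([479.5, 163.2,   9. ]))]
1.27
[[-22.7  -7.5  -0.5  20.6]
 [-20.8  -6.1   0.8  21.5]
 [-19.3  -4.8   3.5  22.9]
 [-18.4  -3.8   9.6  24.2]]
slopes/mm [ 71.4  61.2 168.9  60.3]
ends [[-20.  -48.6 -50.3 -33.  -22.4  -3.6]
 [ 96.7 105.5 105.2  89.8 103.5 102.7]]
1.29
[[-23.2  -8.   -1.1  19.9]
 [-21.8  -7.1  -0.1  20.5]
 [-20.8  -6.2   2.2  21.5]
 [-20.   -5.6   7.9  22.3]]
slopes/mm [ 52.7  40.7 149.7  39. ]
ends [[ -1.  -21.1 -50.1 -49.2 -21.8  -3.5]
 [103.1 105.4 104.9 101.9 103.4 102.9]]
1.31
[[-23.6  -8.6  -1.7  19.3]
 [-22.8  -8.   -1.1  19.4]
 [-22.2  -7.5   0.8  20.1]
 [-21.6  -7.4   6.2  20.3]]
slopes/mm [ 33.9  20.1 130.4  18. ]
ends [[ -1.5 -21.2 -49.6 -50.1 -21.9 -21.6]
 [104.3 105.  104.6 103.7 103.7 103.7]]
1.33
[[-24.   -9.4  -2.2  18.6]
 [-23.8  -9.   -2.1  18.4
[... 567 characters left out ...]
.  107.4]]
1.29
[[-23.2  -7.2   4.8  20.7]
 [-22.7  -6.1   6.1  22.1]
 [-21.7  -5.2   6.8  22.7]
 [-20.6  -4.3   7.8  23.6]]
slopes/mm [43.  47.  48.9 48.3]
ends [[  1.6   1.8   1.6 -23.3 -23.1 -23.6]
 [109.8 109.6 109.5 108.  108.3 107.8]]
1.31
[[-23.8  -7.8   4.2  20.1]
 [-23.7  -7.1   5.   20.9]
 [-23.   -6.5   5.4  21.3]
 [-22.2  -6.    6.   21.8]]
slopes/mm [27.3 30.2 29.4 29. ]
ends [[  1.3   1.4   1.4 -23.  -22.9 -23.3]
 [109.5 109.3 109.2 108.5 108.3 108.1]]
1.33
[[-24.4  -8.4   3.7  19.4]
 [-24.6  -8.    4.   19.8]
 [-24.3  -7.9   4.   19.9]
 [-23.9  -7.8   4.3  20. ]]
slopes/mm [ 8.5 10.2 10.   8.8]
ends [[  0.9   1.    1.2 -22.8 -22.8 -22.9]
 [109.2 109.  109.  108.7 108.4 108.6]]
```

Both views give a tube yaw of about 1.333. The two cameras disagree by about 5 mm along y, so I'll use the gripper as a reference, which means moving over the rack.

```bash
cat > go.py <<'E'
import sys, numpy as np
from scipy.spatial.transform import Rotation as Ro, Slerp
from workcell import ctrl
np.set_printoptions(precision=1,suppress=True)
def Rt(yaw,pitch=0):  # tool x heading yaw, dipping by pitch; z down
    x=np.array([np.cos(yaw)*np.cos(pitch),np.sin(yaw)*np.cos(pitch),-np.sin(pitch)])
    y=np.array([np.sin(yaw),-np.cos(yaw),0]); return np.stack([x,y,np.cross(x,y)],1)
def plan(p,yaw,pitch=0,vmax=38,n=None,p0=None,R0=None):
    o=ctrl.get_obs(); p=np.array(p,float)
    if p0 is None: p0=o["ee_pos"]
    if R0 is None: R0=Ro.from_rotvec(o["orientation"])
    R1=Ro.from_matrix(Rt(yaw,pitch))
    d=np.linalg.norm(p-p0); rv=(R0.inv()*R1).as_rotvec(); a=np.linalg.norm(rv)
    N=n or max(1,int(np.ceil(max(d/vmax,a/0.115))))
    print(f"t={o['t']:.2f} pos",o["ee_pos"],"F",o["ft_force"],"w %.1f"%o["width"],"q6 %.2f"%o["qpos"][5],"| dist %.1f ang %.3f N %d"%(d,a,N),"tool-frame err",R0.inv().apply(p-p0),"rv",rv.round(3))
    for i in range(N):
        Ri=R0*Ro.from_rotvec(rv*i/N)
        print([float(round(x,1)) for x in Ri.inv().apply((p-p0)/N)]+[float(round(x,3)) for x in rv/N])
if __name__=="__main__":
    a=[float(x) for x in sys.argv[1:]]
    plan(a[:3],*a[3:])
E
python3 go.py 474 -218 150 1.304; python3 - <<'E'
from h import *
# bottle, jar: rays
t=load("pics/top0.npz")
P=cloud(t)
for lo,hi,b in((190,225,(235,120,275,175)),(65,85,(230,235,270,275)),(60,185,(235,120,275,175))):
    x0,y0,x1,y1=b; q=P[y0:y1,x0:x1].reshape(-1,3); q=q[(q[:,2]>lo)&(q[:,2]<hi)]; print(len(q),q.min(0),q.max(0),q.mean(0))
E
```

```text
t=0.10 pos [ 239.7 -576.7  222. ] F [0.6 1.2 0.2] w 87.6 q6 -0.02 | dist 434.5 ang 0.910 N 12 tool-frame err [ 354.  -241.2   72.3] rv [-0.  -0.  -0.9]
[29.5, -20.1, 6.0, -0.0, -0.0, -0.076]
[30.9, -17.8, 6.0, -0.0, -0.0, -0.076]
[32.2, -15.4, 6.0, -0.0, -0.0, -0.076]
[33.3, -12.9, 6.0, -0.0, -0.0, -0.076]
[34.2, -10.4, 6.0, -0.0, -0.0, -0.076]
[34.9, -7.8, 6.0, -0.0, -0.0, -0.076]
[35.3, -5.1, 6.0, -0.0, -0.0, -0.076]
[35.6, -2.4, 6.0, -0.0, -0.0, -0.076]
[35.7, 0.3, 6.0, -0.0, -0.0, -0.076]
[35.6, 3.0, 6.0, -0.0, -0.0, -0.076]
[35.2, 5.7, 6.0, -0.0, -0.0, -0.076]
[34.7, 8.4, 6.0, -0.0, -0.0, -0.076]
155 [685.40313145 -36.87160072 191.60579158] [714.56753131 -10.1298546  213.21694164] [698.45729902 -23.52954043 207.24655816]
339 [417.18506704 -39.50050224  66.09071327] [464.76308503   8.1968877   80.06241034] [440.83853436 -16.19242592  73.74391695]
569 [667.40613731 -54.93085595  60.30742451] [723.84575776   6.87847017 184.5703841 ] [685.7880282  -23.23813352 129.59176494]
```

Request:
move_arm:
  deltas:
    - [29.5, -20, 6, 0, 0, -0.076]
    - [31, -18, 6, 0, 0, -0.076]
    - [32, -15.5, 6, 0, 0, -0.076]
    - [33, -13, 6, 0, 0, -0.076]
    - [34, -10.5, 6, 0, 0, -0.076]
  hand: -1

```text
t: 0.52
ee_pos: [335.6, -428.0, 190.3]
orientation: [2.904, 1.192, -0.002]
ft_force: [0.2, 0.1, -0.1]
width: 87.7
```

Request:
move_arm:
  deltas:
    - [35, -8, 6, 0, 0, -0.076]
    - [35, -5, 6, 0, 0, -0.076]
    - [35.5, -2.5, 6, 0, 0, -0.076]
    - [35.5, 0, 6, 0, 0, -0.076]
    - [35.5, 3, 6, 0, 0, -0.076]

```text
t: 0.93
ee_pos: [432.6, -269.2, 157.6]
orientation: [2.614, 1.743, -0.003]
ft_force: [0.7, -0.2, -0.6]
width: 88.1
```

```bash
python3 go.py 474 -218 150 1.304
```

```text
t=0.93 pos [ 432.6 -269.2  157.6] F [ 0.7 -0.2 -0.6] w 88.1 q6 -0.18 | dist 66.3 ang 0.128 N 2 tool-frame err [63.2 18.6  7.5] rv [-0.   0.  -0.1]
[31.6, 9.3, 3.7, -0.001, 0.001, -0.064]
[30.9, 11.3, 3.8, -0.001, 0.001, -0.064]
```

Request:
move_arm:
  deltas:
    - [31.5, 9.5, 4, 0, 0, -0.064]
    - [31, 11, 4, 0, 0, -0.064]
    - [0, 0, 0, 0, 0, 0]

```text
t: 1.18
ee_pos: [476.2, -209.9, 147.5]
orientation: [-2.48, -1.923, 0.004]
ft_force: [-1.0, -0.2, -0.1]
width: 88.0
```

```bash
python3 - <<'E'
from h import *
from workcell import ctrl,eyes
for n in("top","side"):
    im=eyes.get_image(n); np.savez(f"pics/{n}1.npz",**im)
    b=(280,180,400,280) if n=="top" else (260,70,380,180)
    cv2.imwrite(f"pics/{n}1.png",cv2.resize(im["frame"][b[1]:b[3],b[0]:b[2],::-1],None,fx=5,fy=5,interpolation=cv2.INTER_CUBIC))
o=ctrl.get_obs();print(o["t"],o["ee_pos"],o["orientation"])
E
```

```text
1.2833 [ 474.23818824 -212.62274551  147.81688856] [-2.48484967 -1.9173217   0.00560111]
```

View pics/top1.png

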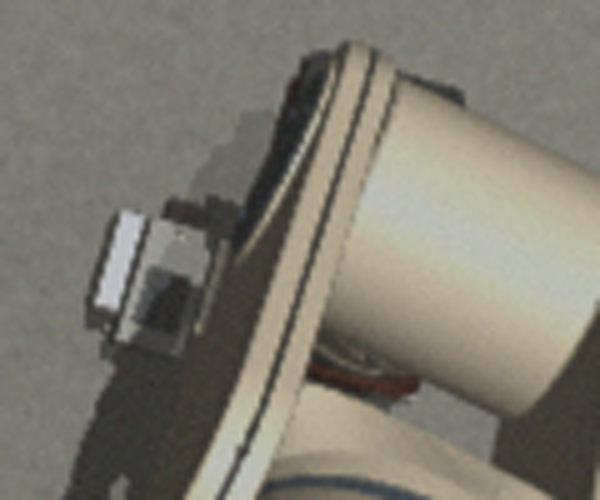

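View pics/side1.png

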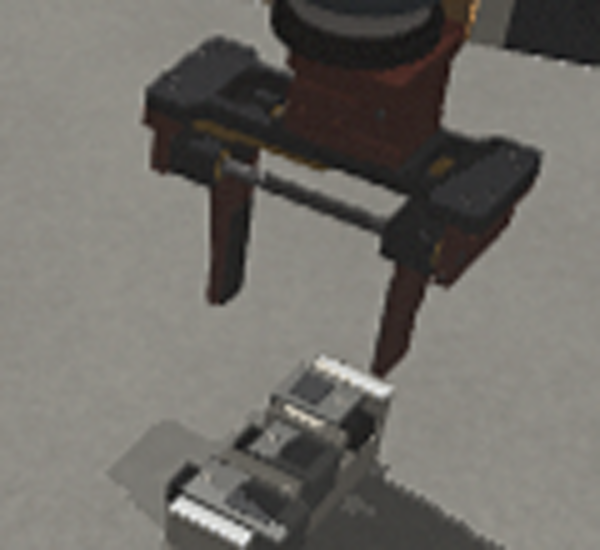

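```bash
python3 - <<'E'
from h import *
from scipy.spatial.transform import Rotation as Ro
np.set_printoptions(precision=1,suppress=True)
im=load("pics/side1.npz"); M=im["cam_to_world"]
p=np.array([474.24,-212.62,147.82]); R=Ro.from_rotvec([-2.48484967,-1.9173217,0.00560111])
def proj(im,X):
    M=im["cam_to_world"]; c=np.linalg.inv(M)@np.append(X,1); return np.array([im["fx"]*c[0]/c[2]+im["cx"],im["fy"]*c[1]/c[2]+im["cy"]])
for y in(-57.5,-44,44,57.5):
  for x in(-10,10):
    print(x,y,(proj(im,p+R.apply([x,y,0]))-[260,70])*5)
print("rack wall tops drawn from top-camera estimate"); 
for q in((454.1,-292.9),(493.9,-148.3)): print(proj(im,np.array([*q,59.])))
# table height check
for n in("top","side"):
    i=load(f"pics/{n}0.npz"); P=cloud(i); b=P[290:320,100:200] if n=="top" else P[200:240,100:180]; print(n,np.median(b.reshape(-1,3),0))
c=im["frame"][125:150,295:345][:,:,::-1]; cv2.imwrite("pics/tip.png",cv2.resize(c,None,fx=14,fy=14,interpolation=cv2.INTER_NEAREST))
E
```

```text
-10 -57.5 [411.6 352.3]
10 -57.5 [392.7 372.7]
-10 -44 [387.8 342.1]
10 -44 [368.7 362.3]
-10 44 [239.8 279. ]
10 44 [219.8 297.6]
-10 57.5 [218.2 269.7]
10 57.5 [198.  288.1]
rack wall tops drawn from top-camera estimate
[330.5 143.8]
[302.3 172.4]
top [306.1 224.9  -1. ]
side [845.2 118.3  -2.3]
```

View pics/tip.png

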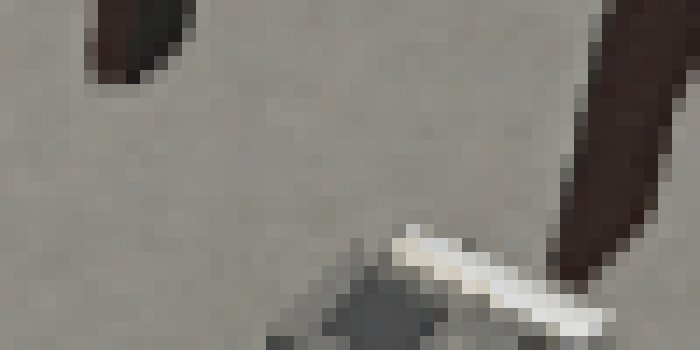

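The side view shows the open fingers straddling the rack. Their tips, at about (305,130) and (334,144), put the side camera about 5 mm too far in +y, so the top camera's y values can be trusted. I'll descend on the middle sensor.

```bash
python3 go.py 475 -219.5 34 1.304 0 25
```

```text
t=1.28 pos [ 474.2 -212.6  147.8] F [-0.8  0.2  0.8] w 88.0 q6 -0.19 | dist 114.0 ang 0.011 N 5 tool-frame err [ -6.3   3.  113.8] rv [-0.  0.  0.]
[-1.3, 0.6, 22.8, -0.001, 0.0, 0.002]
[-1.3, 0.6, 22.8, -0.001, 0.0, 0.002]
[-1.3, 0.6, 22.8, -0.001, 0.0, 0.002]
[-1.3, 0.5, 22.8, -0.001, 0.0, 0.002]
[-1.3, 0.5, 22.8, -0.001, 0.0, 0.002]
```

Request:
move_arm:
  deltas:
    - [-3, 1.5, 22, 0, 0, 0.005]
    - [-3, 1.5, 22, 0, 0, 0.005]
    - [0, 0, 22, 0, 0, 0]
    - [0, 0, 15, 0, 0, 0]
    - [0, 0, 0, 0, 0, 0]

```text
t: 1.7
ee_pos: [473.7, -225.6, 66.2]
orientation: [2.505, 1.893, -0.004]
ft_force: [-0.5, 0.0, -0.1]
width: 87.9
```

```bash
python3 go.py 475 -219.5 34 1.304 0 25;  python3 - <<'E'
from h import *
from workcell import ctrl,eyes
im=eyes.get_image("side"); b=(260,90,360,190)
cv2.imwrite("pics/side2.png",cv2.resize(im["frame"][b[1]:b[3],b[0]:b[2],::-1],None,fx=6,fy=6,interpolation=cv2.INTER_CUBIC))
E
```

```text
t=1.70 pos [ 473.7 -225.6   66.2] F [-0.5  0.  -0.1] w 87.9 q6 -0.18 | dist 32.8 ang 0.010 N 2 tool-frame err [ 6.4 -0.5 32.2] rv [ 0.  0. -0.]
[3.2, -0.2, 16.1, 0.0, 0.002, -0.005]
[3.2, -0.2, 16.1, 0.0, 0.002, -0.005]
```

View pics/side2.png

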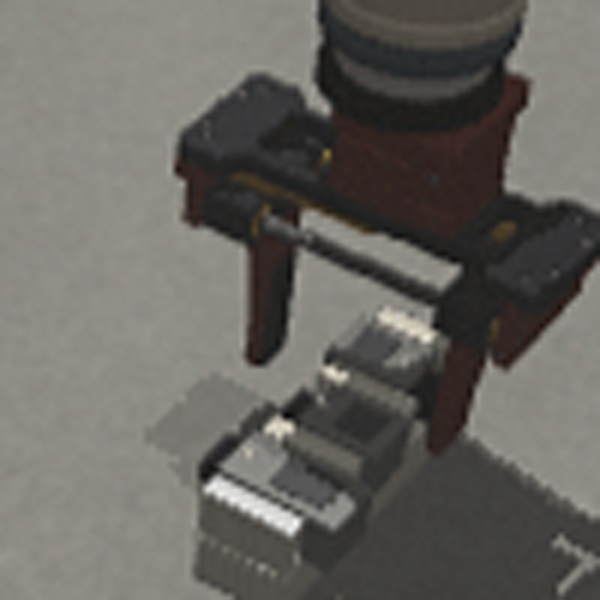

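The fingers straddle the rack and are slightly too far in -y, so I'll shift +6 before the last descent.

Request:
move_arm:
  deltas:
    - [4, 0, 0, 0, 0, 0]
    - [0, 0, 0, 0, 0, 0]
    - [0, 0, 0, 0, 0, 0]

```text
t: 2.0
ee_pos: [475.0, -224.3, 69.5]
orientation: [2.507, 1.885, -0.002]
ft_force: [0.1, -0.2, 0.4]
width: 87.7
```

```bash
python3 go.py 475 -219.5 34 1.304 0 25
```

```text
t=2.00 pos [ 475.  -224.3   69.5] F [ 0.1 -0.2  0.4] w 87.7 q6 -0.18 | dist 35.8 ang 0.015 N 2 tool-frame err [ 4.7 -1.5 35.5] rv [ 0.  0. -0.]
[2.4, -0.7, 17.7, 0.001, 0.002, -0.007]
[2.3, -0.7, 17.7, 0.001, 0.002, -0.007]
```

Request:
move_arm:
  deltas:
    - [5, -1, 12, 0, 0, -0.005]
    - [0, 0, 12, 0, 0, -0.005]
    - [0, 0, 9, 0, 0, 0]
    - [0, 0, 2, 0, 0, 0]
    - [0, 0, 0, 0, 0, 0]

```text
t: 2.42
ee_pos: [478.4, -221.2, 36.7]
orientation: [2.491, 1.894, 0.003]
ft_force: [-1.2, -0.1, 0.2]
width: 88.1
```

```bash
python3 go.py 475 -219.5 34 1.304 0 25
```

```text
t=2.42 pos [ 478.4 -221.2   36.7] F [-1.2 -0.1  0.2] w 88.1 q6 -0.18 | dist 4.7 ang 0.013 N 1 tool-frame err [ 0.7 -3.8  2.6] rv [ 0.  0. -0.]
[0.7, -3.8, 2.6, 0.011, 0.006, -0.004]
```

Request:
move_arm:
  deltas:
    - [0.5, -3, 2.5, 0.01, 0.005, 0]
    - [0, 0, 0, 0, 0, 0]

```text
t: 2.58
ee_pos: [475.5, -219.9, 34.0]
orientation: [-2.501, -1.901, 0.001]
ft_force: [-0.1, 0.1, 0.6]
width: 87.5
```

Request:
move_arm:
  deltas:
    - [0, 0, 0, 0, 0, 0]
    - [0, 0, 0, 0, 0, 0]
    - [0, 0, 0, 0, 0, 0]
    - [0, 0, 0, 0, 0, 0]
    - [0, 0, 0, 0, 0, 0]
  hand: 1

```text
t: 3.0
ee_pos: [476.0, -220.4, 34.8]
orientation: [2.501, 1.9, 0.0]
ft_force: [0.0, 0.6, -0.4]
width: 57.9
```

```bash
python3 go.py 475 -219.5 34 1.304 0 25;  python3 - <<'E'
from h import *
from workcell import ctrl,eyes
im=eyes.get_image("side"); b=(260,90,360,190)
cv2.imwrite("pics/side3.png",cv2.resize(im["frame"][b[1]:b[3],b[0]:b[2],::-1],None,fx=6,fy=6,interpolation=cv2.INTER_CUBIC))
E
```

```text
t=3.00 pos [ 476.  -220.4   34.8] F [ 0.   0.6 -0.4] w 57.9 q6 -0.18 | dist 1.5 ang 0.004 N 1 tool-frame err [ 0.6 -1.2  0.8] rv [ 0.  0. -0.]
[0.6, -1.2, 0.8, 0.001, 0.0, -0.004]
```

View pics/side3.png

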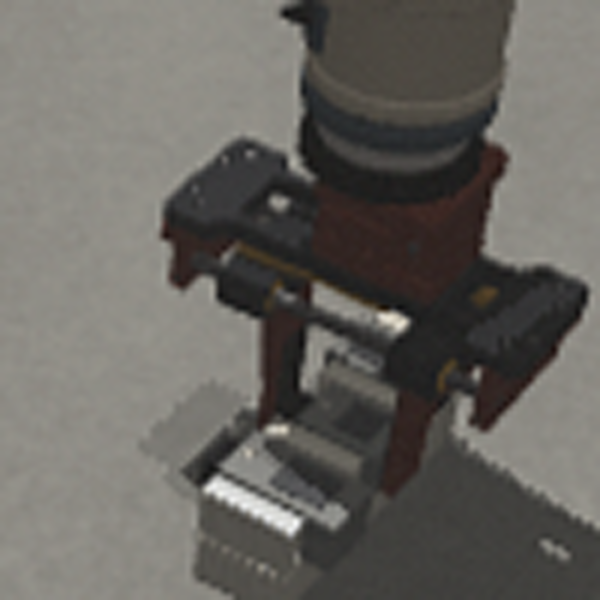

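The fingers are closing on the middle sensor, at width 57.9. I'll let them finish and then lift.

Request:
move_arm:
  deltas:
    - [0, 0, 0, 0, 0, 0]
    - [0, 0, 0, 0, 0, 0]
    - [0, 0, 0, 0, 0, 0]

```text
t: 3.3
ee_pos: [476.0, -220.3, 34.9]
orientation: [2.5, 1.9, 0.0]
ft_force: [0.3, -0.1, -0.6]
width: 55.8
```

Request:
move_arm:
  deltas:
    - [0, 0, -10, 0, 0, 0]
    - [0, 0, -15, 0, 0, 0]
    - [0, 0, -15, 0, 0, 0]
    - [0, 0, -15, 0, 0, 0]

```text
t: 3.63
ee_pos: [473.4, -219.0, 90.1]
orientation: [-2.497, -1.897, 0.005]
ft_force: [0.6, 0.0, -0.5]
width: 55.9
```

```bash
python3 go.py 600 -140 90 1.304 0 30
```

```text
t=3.63 pos [ 473.4 -219.    90.1] F [ 0.6  0.  -0.5] w 55.9 q6 -0.18 | dist 149.3 ang 0.008 N 5 tool-frame err [110.1 100.8  -0.5] rv [-0. -0. -0.]
[22.0, 20.2, -0.1, -0.001, -0.0, -0.001]
[22.0, 20.2, -0.1, -0.001, -0.0, -0.001]
[22.0, 20.2, -0.1, -0.001, -0.0, -0.001]
[22.0, 20.2, -0.0, -0.001, -0.0, -0.001]
[21.9, 20.2, -0.0, -0.001, -0.0, -0.001]
```

Request:
move_arm:
  deltas:
    - [22, 20, 0, 0, 0, 0]
    - [22, 20, 0, 0, 0, 0]
    - [22, 20, 3, 0, 0, 0]
    - [22, 20, 6, 0, 0, 0]
    - [14, 12, 12, 0, 0, 0]

```text
t: 4.05
ee_pos: [594.4, -146.3, 78.7]
orientation: [2.505, 1.891, 0.004]
ft_force: [0.1, 0.2, -0.6]
width: 55.8
```

```bash
python3 go.py 600 -140 10 1.304 0 20
```

```text
t=4.05 pos [ 594.4 -146.3   78.7] F [ 0.1  0.2 -0.6] w 55.8 q6 0.02 | dist 69.3 ang 0.011 N 4 tool-frame err [ 7.6  3.4 68.8] rv [ 0. -0. -0.]
[1.9, 0.8, 17.2, 0.001, -0.0, -0.003]
[1.9, 0.9, 17.2, 0.001, -0.0, -0.003]
[1.9, 0.9, 17.2, 0.001, -0.0, -0.003]
[1.9, 0.9, 17.2, 0.001, -0.0, -0.003]
```

Request:
move_arm:
  deltas:
    - [0, 0, 18, 0, 0, -0.005]
    - [0, 0, 18, 0, 0, -0.005]
    - [0, 0, 14, 0, 0, 0]
    - [0, 0, 6, 0, 0, 0]
    - [0, 0, 0, 0, 0, 0]

```text
t: 4.47
ee_pos: [600.0, -143.0, 22.7]
orientation: [2.488, 1.908, 0.009]
ft_force: [-0.8, -0.2, -1.1]
width: 55.8
```

```bash
python3 go.py 600 -140 6 1.304 0 20
```

```text
t=4.47 pos [ 600.  -143.    22.7] F [-0.8 -0.2 -1.1] w 55.8 q6 0.01 | dist 16.9 ang 0.010 N 1 tool-frame err [ 2.9 -0.9 16.7] rv [ 0. -0.  0.]
[2.9, -0.9, 16.7, 0.009, -0.001, 0.005]
```

Request:
move_arm:
  deltas:
    - [0, 0, 10, 0.005, 0, 0]
    - [0, 0, 2, 0, 0, 0]
    - [0, 0, 2, 0, 0, 0]
    - [0, 0, 1, 0, 0, 0]
    - [0, 0, 0, 0, 0, 0]

```text
t: 4.88
ee_pos: [600.2, -144.4, 8.4]
orientation: [2.492, 1.907, 0.005]
ft_force: [0.4, -0.4, -0.5]
width: 55.7
```

```bash
python3 go.py 600 -140 4.9 1.304 0 20
```

```text
t=4.88 pos [ 600.2 -144.4    8.4] F [ 0.4 -0.4 -0.5] w 55.7 q6 0.01 | dist 5.6 ang 0.005 N 1 tool-frame err [ 4.2 -1.4  3.5] rv [ 0. -0.  0.]
[4.2, -1.4, 3.5, 0.004, -0.001, 0.002]
```

Request:
move_arm:
  deltas:
    - [0, 0, 2, 0.004, 0, 0]
    - [0, 0, 1.5, 0, 0, 0]
    - [0, 0, 1, 0, 0, 0]
    - [0, 0, 0, 0, 0, 0]

```text
t: 5.22
ee_pos: [601.0, -144.9, 4.9]
orientation: [2.494, 1.908, 0.003]
ft_force: [-0.8, -0.1, -0.8]
width: 55.7
```

```bash
python3 go.py 600 -144 4.9 1.304 0 20
```

```text
t=5.22 pos [ 601.  -144.9    4.9] F [-0.8 -0.1 -0.8] w 55.7 q6 0.01 | dist 1.3 ang 0.003 N 1 tool-frame err [ 0.6 -1.2 -0. ] rv [ 0. -0.  0.]
[0.6, -1.2, -0.0, 0.002, -0.001, 0.002]
```

Request:
move_arm:
  deltas:
    - [0, 0, 1, 0.002, 0, 0]
    - [0, 0, 0.5, 0, 0, 0]

```text
t: 5.38
ee_pos: [601.3, -145.0, 4.8]
orientation: [-2.495, -1.909, -0.001]
ft_force: [-1.0, 0.2, 1.0]
width: 55.9
```

Request:
move_arm:
  deltas:
    - [0, 0, 0, 0, 0, 0]
    - [0, 0, 0, 0, 0, 0]
    - [0, 0, 0, 0, 0, 0]
    - [0, 0, 0, 0, 0, 0]
    - [0, 0, 0, 0, 0, 0]
  hand: -1

```text
t: 5.8
ee_pos: [601.7, -145.0, 4.9]
orientation: [2.495, 1.908, 0.002]
ft_force: [-0.6, -0.1, -0.6]
width: 85.3
```

Request:
move_arm:
  deltas:
    - [0, 0, -15, 0, 0, 0]
    - [0, 0, -25, 0, 0, 0]
    - [0, 0, -25, 0, 0, 0.06]
    - [0, 0, -5, 0, 0, 0.12]
    - [0, 0, 0, 0, 0, 0.12]

```text
t: 6.22
ee_pos: [600.6, -144.7, 79.8]
orientation: [-2.757, -1.503, 0.002]
ft_force: [0.5, 0.4, -0.6]
width: 87.8
```

```bash
python3 go.py 583.9 -140.3 70 -0.265
```

```text
t=6.22 pos [ 600.6 -144.7   79.8] F [ 0.5  0.4 -0.6] w 87.8 q6 0.32 | dist 19.8 ang 1.263 N 11 tool-frame err [ -5.3 -16.4   9.8] rv [-0.   0.   1.3]
[-0.5, -1.5, 0.9, -0.0, 0.0, 0.115]
[-0.7, -1.4, 0.9, -0.0, 0.0, 0.115]
[-0.8, -1.3, 0.9, -0.0, 0.0, 0.115]
[-1.0, -1.2, 0.9, -0.0, 0.0, 0.115]
[-1.1, -1.1, 0.9, -0.0, 0.0, 0.115]
[-1.2, -1.0, 0.9, -0.0, 0.0, 0.115]
[-1.3, -0.8, 0.9, -0.0, 0.0, 0.115]
[-1.4, -0.7, 0.9, -0.0, 0.0, 0.115]
[-1.5, -0.5, 0.9, -0.0, 0.0, 0.115]
[-1.5, -0.3, 0.9, -0.0, 0.0, 0.115]
[-1.6, -0.2, 0.9, -0.0, 0.0, 0.115]
```

Request:
move_arm:
  deltas:
    - [-0.5, -1.5, 1, 0, 0, 0.12]
    - [-0.5, -1.5, 1, 0, 0, 0.12]
    - [-1, -1, 1, 0, 0, 0.12]
    - [-1, -1, 1, 0, 0, 0.12]
    - [-1, -1, 1, 0, 0, 0.12]

```text
t: 6.63
ee_pos: [596.1, -143.7, 83.2]
orientation: [3.085, 0.582, 0.01]
ft_force: [1.0, 0.6, -0.5]
width: 87.8
```

Request:
move_arm:
  deltas:
    - [-1, -1, 1, 0, 0, 0.12]
    - [-1.5, -1, 1, 0, 0, 0.12]
    - [-1.5, -0.5, 1, 0, 0, 0.12]
    - [-1.5, -0.5, 1, 0, 0, 0.12]
    - [-1.5, 0, 1, 0, 0, 0.04]

```text
t: 7.05
ee_pos: [589.4, -141.7, 84.0]
orientation: [3.128, -0.272, 0.018]
ft_force: [0.0, 0.3, 0.0]
width: 87.8
```

```bash
python3 go.py 583.9 -140.3 50 -0.265;  python3 - <<'E'
from h import *
from workcell import ctrl,eyes
for n,b in(("side",(230,80,350,190)),("top",(260,140,370,240))):
  im=eyes.get_image(n)
  cv2.imwrite(f"pics/{n}4.png",cv2.resize(im["frame"][b[1]:b[3],b[0]:b[2],::-1],None,fx=5,fy=5,interpolation=cv2.INTER_CUBIC))
E
```

```text
t=7.05 pos [ 589.4 -141.7   84. ] F [0.  0.3 0. ] w 87.8 q6 1.49 | dist 34.4 ang 0.092 N 1 tool-frame err [-6.1 -0.5 33.9] rv [-0.  -0.   0.1]
[-6.1, -0.5, 33.9, -0.0, -0.011, 0.091]
```

View pics/side4.png

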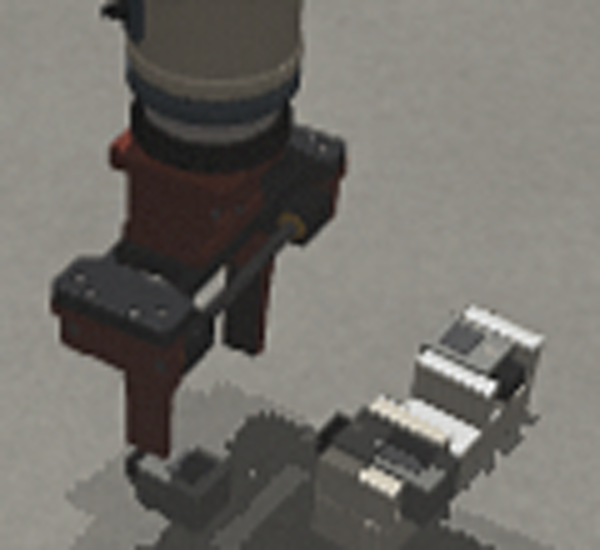

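View pics/top4.png

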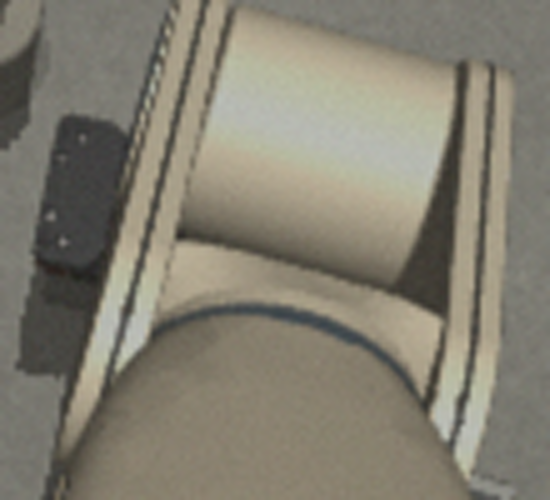

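The sensor stands upright on the table with its plug to the far left, and the middle slot is empty. I'll come down astride its tail.

Request:
move_arm:
  deltas:
    - [-6, 0, 15, 0, -0.01, 0.09]
    - [0, 0, 15, 0, 0, 0]
    - [0, 0, 5, 0, 0, 0]
    - [0, 0, 0, 0, 0, 0]

```text
t: 7.48
ee_pos: [585.4, -141.3, 51.6]
orientation: [3.116, -0.397, 0.009]
ft_force: [-0.5, -0.4, 0.2]
width: 87.8
```

```bash
python3 go.py 583.9 -140.3 4 -0.265 0 20
```

```text
t=7.48 pos [ 585.4 -141.3   51.6] F [-0.5 -0.4  0.2] w 87.8 q6 1.57 | dist 47.6 ang 0.013 N 3 tool-frame err [-2.  -0.5 47.6] rv [-0. -0.  0.]
[-0.7, -0.2, 15.9, -0.0, -0.002, 0.004]
[-0.6, -0.2, 15.9, -0.0, -0.002, 0.004]
[-0.6, -0.2, 15.9, -0.0, -0.002, 0.004]
```

Request:
move_arm:
  deltas:
    - [-1, 0, 15, 0, -0.005, 0.005]
    - [0, 0, 15, 0, 0, 0.005]
    - [0, 0, 10, 0, 0, 0]
    - [0, 0, 3, 0, 0, 0]
    - [0, 0, 0, 0, 0, 0]

```text
t: 7.9
ee_pos: [586.7, -141.5, 8.9]
orientation: [3.115, -0.406, 0.007]
ft_force: [-0.4, 0.7, 0.1]
width: 87.8
```

```bash
python3 go.py 583.9 -140.3 4 -0.265 0 20
```

```text
t=7.90 pos [ 586.7 -141.5    8.9] F [-0.4  0.7  0.1] w 87.8 q6 1.57 | dist 5.8 ang 0.007 N 1 tool-frame err [-3.  -0.5  4.9] rv [-0. -0.  0.]
[-3.0, -0.5, 4.9, -0.0, -0.004, 0.006]
```

Request:
move_arm:
  deltas:
    - [-2.5, 0, 3, 0, -0.004, 0.006]
    - [-0.5, 0, 1, 0, 0, 0]
    - [0, 0, 0, 0, 0, 0]

```text
t: 8.15
ee_pos: [583.9, -140.8, 5.1]
orientation: [-3.114, 0.415, -0.0]
ft_force: [0.5, 1.1, 0.2]
width: 87.6
```

```bash
python3 go.py 583.9 -140.3 4 -0.265 0 20
```

```text
t=8.15 pos [ 583.9 -140.8    5.1] F [0.5 1.1 0.2] w 87.6 q6 1.58 | dist 1.2 ang 0.000 N 1 tool-frame err [-0.1 -0.5  1.1] rv [-0. -0.  0.]
[-0.1, -0.5, 1.1, -0.0, -0.0, 0.0]
```

Request:
move_arm:
  deltas:
    - [0, 0, 1.5, 0, 0, 0]
    - [0, 0, 0.5, 0, 0, 0]

```text
t: 8.32
ee_pos: [584.3, -140.9, 3.7]
orientation: [-3.114, 0.415, -0.002]
ft_force: [-0.4, 0.3, 0.1]
width: 88.0
```

Request:
move_arm:
  deltas:
    - [0, 0, 0, 0, 0, 0]
    - [0, 0, 0, 0, 0, 0]
    - [0, 0, 0, 0, 0, 0]
    - [0, 0, 0, 0, 0, 0]
    - [0, 0, 0, 0, 0, 0]
  hand: 1

```text
t: 8.73
ee_pos: [584.9, -141.0, 4.5]
orientation: [3.114, -0.415, 0.005]
ft_force: [-0.1, -0.1, -0.1]
width: 58.0
```

Request:
move_arm:
  deltas:
    - [0, 0, 0, 0, 0, 0]
    - [0, 0, 0, 0, 0, 0]
    - [0, 0, 0, 0, 0, 0]
    - [0, 0, 0, 0, 0, 0]

```text
t: 9.07
ee_pos: [585.0, -141.1, 4.6]
orientation: [3.114, -0.414, 0.005]
ft_force: [0.4, 0.2, 0.6]
width: 33.6
```

```bash
python3 go.py 583.9 -140.3 120 -0.265 0 20; python3 - <<'E'
from h import *
from workcell import ctrl,eyes
for n,b in(("side",(230,80,350,190)),):
  im=eyes.get_image(n)
  cv2.imwrite(f"pics/{n}5.png",cv2.resize(im["frame"][b[1]:b[3],b[0]:b[2],::-1],None,fx=5,fy=5,interpolation=cv2.INTER_CUBIC))
E
```

```text
t=9.07 pos [ 585.  -141.1    4.6] F [0.4 0.2 0.6] w 33.6 q6 1.58 | dist 115.4 ang 0.003 N 6 tool-frame err [  -0.9   -0.5 -115.4] rv [-0. -0.  0.]
[-0.2, -0.1, -19.2, -0.0, -0.001, 0.0]
[-0.2, -0.1, -19.2, -0.0, -0.001, 0.0]
[-0.2, -0.1, -19.2, -0.0, -0.001, 0.0]
[-0.2, -0.1, -19.2, -0.0, -0.001, 0.0]
[-0.2, -0.1, -19.2, -0.0, -0.001, 0.0]
[-0.2, -0.1, -19.2, -0.0, -0.001, 0.0]
```

View pics/side5.png

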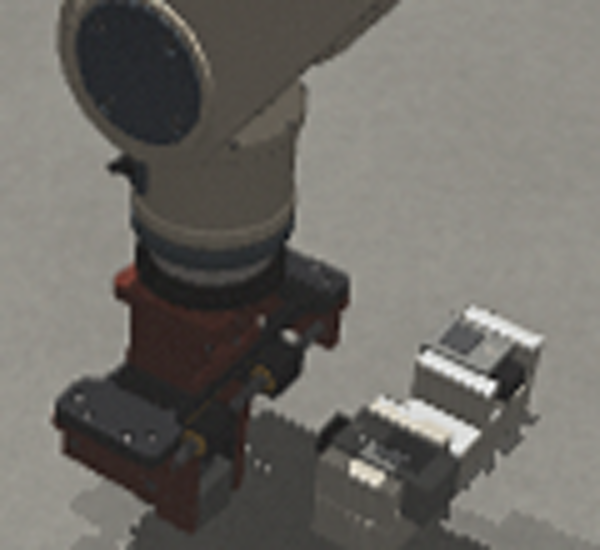

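The sensor is gripped on its sides at 33.6 wide, right at the tail. I'll lift it and carry it toward the tube mouth, turning on the way.

Request:
move_arm:
  deltas:
    - [0, 0, -20, 0, 0, 0]
    - [0, 0, -30, 0, 0, 0]
    - [0, 0, -30, 0, 0, 0]
    - [0, 0, -30, 0, 0, -0.06]
    - [0, 0, -25, 0, 0, -0.11]

```text
t: 9.53
ee_pos: [579.3, -139.7, 136.9]
orientation: [-3.135, 0.145, 0.02]
ft_force: [1.3, -0.5, -0.8]
width: 33.9
```

```bash
python3 go.py 499 70 150 1.333 0.0 25
```

```text
t=9.53 pos [ 579.3 -139.7  136.9] F [ 1.3 -0.5 -0.8] w 33.9 q6 1.41 | dist 224.9 ang 1.426 N 13 tool-frame err [ -99.5 -201.4  -11.4] rv [-0.   0.  -1.4]
[-7.7, -15.5, -0.9, -0.001, 0.001, -0.11]
[-5.9, -16.2, -0.9, -0.001, 0.001, -0.11]
[-4.1, -16.8, -0.9, -0.001, 0.001, -0.11]
[-2.2, -17.1, -0.9, -0.001, 0.001, -0.11]
[-0.3, -17.3, -0.9, -0.001, 0.001, -0.11]
[1.5, -17.2, -1.0, -0.001, 0.001, -0.11]
[3.4, -16.9, -1.0, -0.001, 0.001, -0.11]
[5.3, -16.5, -1.0, -0.001, 0.001, -0.11]
[7.0, -15.8, -1.0, -0.001, 0.001, -0.11]
[8.7, -14.9, -1.0, -0.001, 0.001, -0.11]
[10.3, -13.9, -1.0, -0.001, 0.001, -0.11]
[11.7, -12.7, -1.0, -0.001, 0.001, -0.11]
[13.1, -11.3, -1.0, -0.001, 0.001, -0.11]
```

Request:
move_arm:
  deltas:
    - [-8, -15.5, -1, 0, 0, -0.11]
    - [-6, -16, -1, 0, 0, -0.11]
    - [-4, -17, -1, 0, 0, -0.11]
    - [-2, -17, -1, 0, 0, -0.11]
    - [0, -17, -1, 0, 0, -0.11]

```text
t: 9.95
ee_pos: [552.3, -60.9, 150.7]
orientation: [3.05, 0.748, 0.004]
ft_force: [0.2, 1.4, -1.4]
width: 33.8
```

Request:
move_arm:
  deltas:
    - [1.5, -17, -1, 0, 0, -0.11]
    - [3.5, -17, -1, 0, 0, -0.11]
    - [5, -16.5, -1, 0, 0, -0.11]
    - [7, -16, -1, 0, 0, -0.11]
    - [8.5, -15, -1, 0, 0, -0.11]

```text
t: 10.37
ee_pos: [515.4, 21.9, 155.9]
orientation: [2.71, 1.586, 0.003]
ft_force: [0.6, 1.4, 0.2]
width: 33.8
```

```bash
python3 go.py 499.2 78.1 125 1.333 0.349 25
```

```text
t=10.37 pos [515.4  21.9 155.9] F [0.6 1.4 0.2] w 33.8 q6 0.53 | dist 66.1 ang 0.443 N 4 tool-frame err [ 41.  -41.7  30.8] rv [-0.  -0.3 -0.3]
[10.2, -10.4, 7.7, -0.011, -0.087, -0.068]
[11.6, -9.8, 6.6, -0.011, -0.087, -0.068]
[12.7, -9.0, 5.5, -0.011, -0.087, -0.068]
[13.7, -8.2, 4.2, -0.011, -0.087, -0.068]
```

Request:
move_arm:
  deltas:
    - [8, -10, 6, -0.01, -0.087, -0.068]
    - [9, -9.5, 5, -0.01, -0.087, -0.068]
    - [9, -9, 4, -0.01, -0.087, -0.068]
    - [9, -8, 3, -0.01, -0.087, -0.068]
    - [0, 0, 0, 0, 0, 0]

```text
t: 10.78
ee_pos: [494.0, 68.7, 134.4]
orientation: [2.253, 1.806, -0.415]
ft_force: [-0.1, 0.3, -1.0]
width: 33.6
```

```bash
python3 go.py 497 69 114 1.333 0.349 25; python3 - <<'E'
from h import *
from workcell import ctrl,eyes
for n,b in(("side",(190,190,310,290)),("top",(140,160,260,260))):
  im=eyes.get_image(n); np.savez(f"pics/{n}6.npz",**im)
  cv2.imwrite(f"pics/{n}6.png",cv2.resize(im["frame"][b[1]:b[3],b[0]:b[2],::-1],None,fx=6,fy=6,interpolation=cv2.INTER_CUBIC))
E
```

```text
t=10.78 pos [494.   68.7 134.4] F [-0.1  0.3 -1. ] w 33.6 q6 0.75 | dist 20.7 ang 0.023 N 1 tool-frame err [ 8.1  2.9 18.8] rv [0. 0. 0.]
[8.1, 2.9, 18.8, 0.004, 0.014, 0.017]
```

View pics/side6.png

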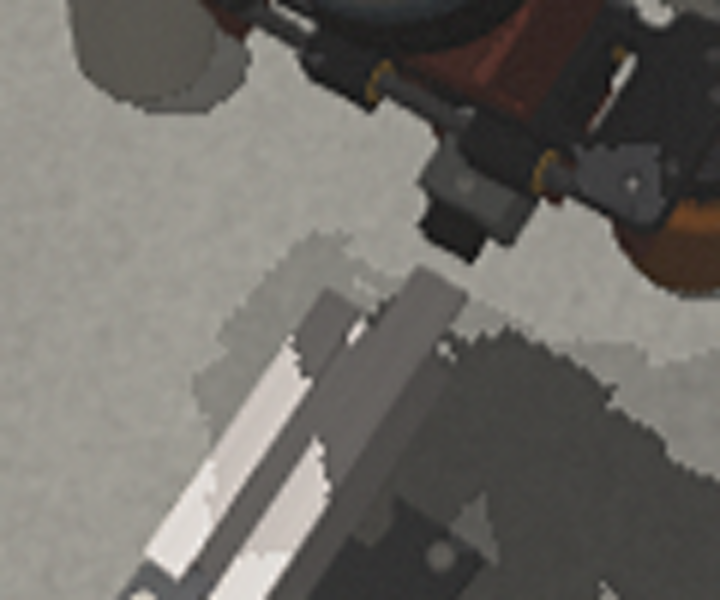

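View pics/top6.png

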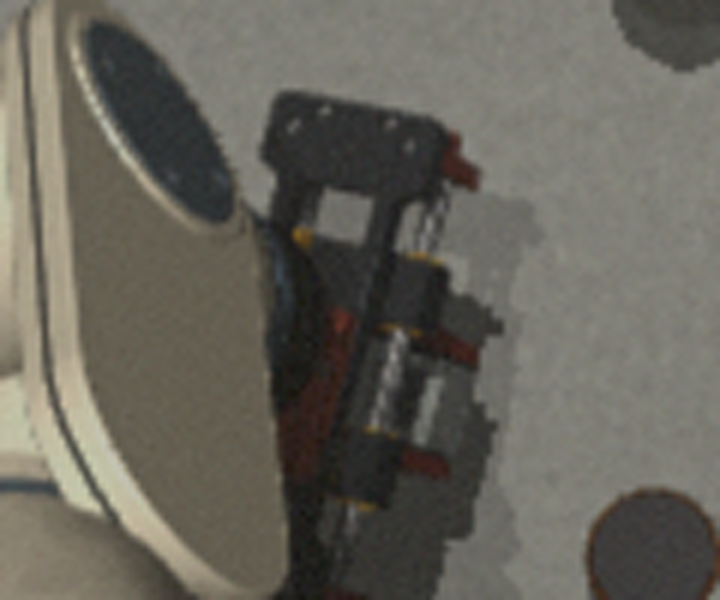

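```bash
cat > rel.py <<'E'
from tube import *
from scipy.spatial.transform import Rotation as Ro
def proj(im,X):
    M=im["cam_to_world"]; c=np.linalg.inv(M)@np.append(X,1); return np.array([im["fx"]*c[0]/c[2]+im["cx"],im["fy"]*c[1]/c[2]+im["cy"]])
O=np.array([512,131,85.]); R=frame(O,1.333)
E
python3 - <<'E'
from rel import *
im=load("pics/side6.npz")
from workcell import ctrl
o=ctrl.get_obs(); p=o["ee_pos"]; T=Ro.from_rotvec(o["orientation"])
def c6(X): return (proj(im,X)-[190,190])*6+2.5
for nm,x,y,z in(("plug top front",44.8,10,-18.4),("plug top front",44.8,-10,-18.4),("plug bot front",44.8,10,-2.4),("plug bot front",44.8,-10,-2.4),("block top front",32.8,17,-25.4),("block top front",32.8,-17,-25.4)):
    print(nm,y,c6(p+T.apply([x,y,z])))
for x,y,z in((0,-22,36),(0,-6,36),(0,6,36),(0,22,36),(105,-22,36),(105,-6,36),(105,6,36),(105,22,36),(-30,11,0),(-30,-11,0)):
    print("tube",x,y,z,c6(O+R@np.array([x,y,z])))
print(p)
b=(240,205,300,250); cv2.imwrite("pics/z6.png",cv2.resize(im["frame"][b[1]:b[3],b[0]:b[2],::-1],None,fx=12,fy=12,interpolation=cv2.INTER_NEAREST))
E
```

```text
plug top front 10 [411.7 209.6]
plug top front -10 [459.6 237.1]
plug bot front 10 [420.6 224.8]
plug bot front -10 [467.7 252. ]
block top front 17 [410.  164.6]
block top front -17 [492.1 210.9]
tube 0 -22 36 [326.8 277.5]
tube 0 -6 36 [363.7 300.4]
tube 0 6 36 [391.9 317.9]
tube 0 22 36 [430.1 341.6]
tube 105 -22 36 [148.8 537. ]
tube 105 -6 36 [185.5 563.3]
tube 105 6 36 [213.5 583.4]
tube 105 22 36 [251.5 610.6]
tube -30 11 0 [470.3 285.4]
tube -30 -11 0 [420.5 255.5]
[494.7  67.  135.3]
```

View pics/z6.png

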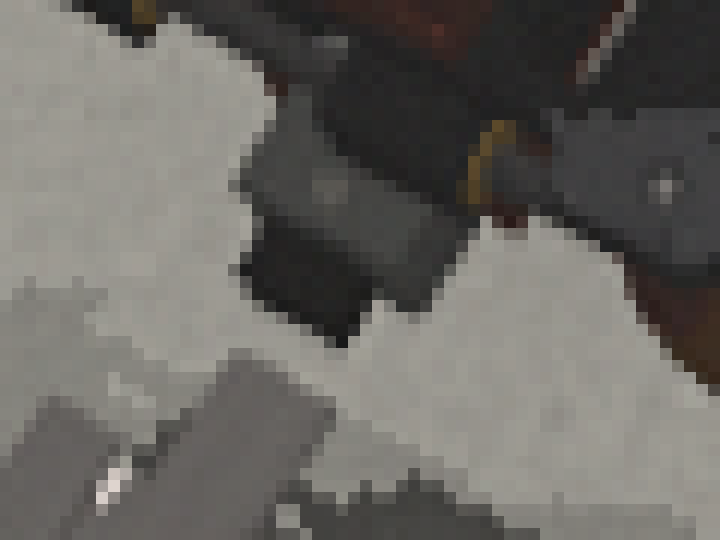

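```bash
python3 - <<'E'
from rel import *
im=load("pics/side6.npz")
from workcell import ctrl
o=ctrl.get_obs(); p=o["ee_pos"]; T=Ro.from_rotvec(o["orientation"])
x0,y0,x1,y1=250,200,300,240; k=16
c=im["frame"][y0:y1,x0:x1,::-1].astype(float); c=np.clip((c-10)*1.9,0,255).astype(np.uint8)
c=cv2.resize(c,None,fx=k,fy=k,interpolation=cv2.INTER_NEAREST)
def q(X): u=(proj(im,X)-[x0,y0]+.5)*k; return (int(u[0]),int(u[1]))
def box(f,xa,xb,ya,yb,za,zb,col):
    V=[q(f(x,y,z)) for x in(xa,xb) for y in(ya,yb) for z in(za,zb)]
    for i in range(8):
        for j in range(i):
            if bin(i^j).count("1")==1: cv2.line(c,V[i],V[j],col,1)
f=lambda x,y,z:p+T.apply([x,y,z])
box(f,-11.2,32.8,-17,17,-25.4,4.6,(0,255,0)); box(f,32.8,44.8,-10,10,-18.4,-2.4,(0,255,255))
cv2.imwrite("pics/ov6.png",c)
E
```

```text
(no output)
```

View pics/ov6.png

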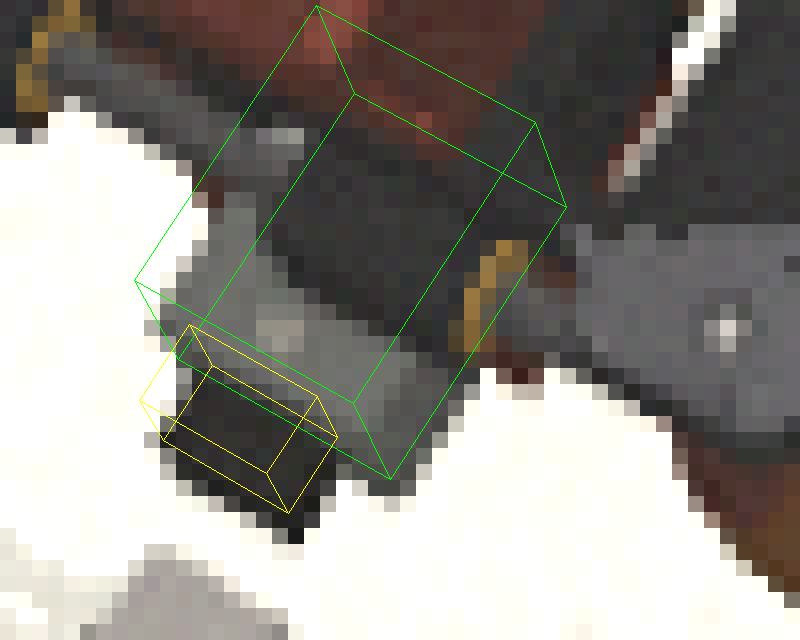

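```bash
python3 - <<'E'
from rel import *
im=load("pics/side6.npz"); P=cloud(im)
from workcell import ctrl
o=ctrl.get_obs(); p=o["ee_pos"]; T=Ro.from_rotvec(o["orientation"])
m=np.zeros(P.shape[:2],np.uint8)
poly=(np.array([(225,215),(175,310),(370,405),(405,360),(285,285),(250,215)])/16+[249.5,199.5]).round().astype(int)
cv2.fillPoly(m,[poly],1)
q=T.inv().apply(P[m>0]-p); print(len(q)); 
q=q[abs(q[:,2]-np.median(q[:,2]))<12]
A=np.c_[q[:,0],q[:,1],np.ones(len(q))]
c,res,_,_=np.linalg.lstsq(A,q[:,2],rcond=None); sd=np.sqrt(res/len(q)); cov=np.linalg.inv(A.T@A)*sd**2
print("z=ax+by+c",c,"+-",np.sqrt(np.diag(cov)),"sd",sd,"x range",q[:,0].min(),q[:,0].max(),"y",q[:,1].min(),q[:,1].max(),"slope a: +ve => nose down rel tool")
print(np.median(q,0))
print(c[0],c[1])
E
```

```text
88
z=ax+by+c [ -0.   -0.  -22.5] +- [0.  0.  0.8] sd [1.] x range 17.394122021912175 34.05650833522165 y -19.456169923019583 12.014795527126603 slope a: +ve => nose down rel tool
[ 27.7  -1.3 -23.3]
-0.03575718185502146 -0.02908771225517981
```

The top face of the sensor is in line with the tool (slope −0.04 ± 0.03), so the grip is good. The overlay puts the tube about 2 mm further +x than the top camera gave. I'll hover over the lip and compare again.

```bash
cat > tt.py <<'E'
import sys; from rel import *; import go
# args: tube x y z of TCP, vmax
O=np.array([513.3,131.4,85.]); 
if __name__=="__main__":
    a=[float(x) for x in sys.argv[1:]]
    from workcell import ctrl
    o=ctrl.get_obs(); print("TCP in tube frame",R.T@(o["ee_pos"]-O),"F tube",R.T@o["ft_force"])
    go.plan(O+R@np.array(a[:3]),1.333,0.349,a[3] if len(a)>3 else 20)
E
python3 tt.py -54.8 0 10
```

```text
TCP in tube frame [-80.2   2.9  24.4] F tube [-0.4  0.8 -0.7]
t=10.88 pos [494.7  67.  135.3] F [-0.9 -0.4 -0.6] w 33.7 q6 0.75 | dist 29.3 ang 0.015 N 2 tool-frame err [25.4  3.1 14.2] rv [0. 0. 0.]
[12.7, 1.6, 7.1, 0.002, 0.004, 0.006]
[12.7, 1.5, 7.2, 0.002, 0.004, 0.006]
```

Request:
move_arm:
  deltas:
    - [10, 3, 7, 0.004, 0.01, 0.01]
    - [10, 0, 7, 0, 0, 0]
    - [4, 0, 0, 0, 0, 0]
    - [0, 0, 0, 0, 0, 0]

```text
t: 11.22
ee_pos: [503.5, 82.1, 112.9]
orientation: [2.291, 1.786, -0.393]
ft_force: [0.1, 0.2, -0.8]
width: 33.9
```

```bash
python3 tt.py -54.8 0 10; python3 - <<'E'
from tt import *
from workcell import ctrl, eyes
im=eyes.get_image("side"); np.savez("pics/side7.npz",**im)
o=ctrl.get_obs(); p=o["ee_pos"]; T=Ro.from_rotvec(o["orientation"])
x0,y0,x1,y1=235,200,285,240; k=16
c=im["frame"][y0:y1,x0:x1,::-1].astype(float); c=np.clip((c-10)*1.6,0,255).astype(np.uint8)
c=cv2.resize(c,None,fx=k,fy=k,interpolation=cv2.INTER_NEAREST)
def q(X): u=(proj(im,X)-[x0,y0]+.5)*k; return (int(u[0]),int(u[1]))
def box(f,xa,xb,ya,yb,za,zb,col):
    V=[q(f(x,y,z)) for x in(xa,xb) for y in(ya,yb) for z in(za,zb)]
    for i in range(8):
        for j in range(i):
            if bin(i^j).count("1")==1: cv2.line(c,V[i],V[j],col,1)
f=lambda x,y,z:p+T.apply([x,y,z])
box(f,-11.2,32.8,-17,17,-25.4,4.6,(0,255,0)); box(f,32.8,44.8,-10,10,-18.4,-2.4,(0,255,255))
g=lambda x,y,z:O+R@np.array([x,y,z])
box(g,-30,0,-11,11,-3,0,(255,128,0)); box(g,0,105,-22,-6,33,36,(255,128,0)); box(g,0,105,6,22,33,36,(255,128,0))
cv2.imwrite("pics/ov7.png",c)
E
```

```text
TCP in tube frame [-56.7  -2.1   9.1] F tube [ 0.5 -0.1 -0.7]
t=11.22 pos [503.5  82.1 112.9] F [ 0.1  0.2 -0.8] w 33.9 q6 0.78 | dist 3.0 ang 0.012 N 1 tool-frame err [ 1.9 -2.1 -0.9] rv [-0. -0. -0.]
[1.9, -2.1, -0.9, -0.001, -0.008, -0.008]
```

View pics/ov7.png

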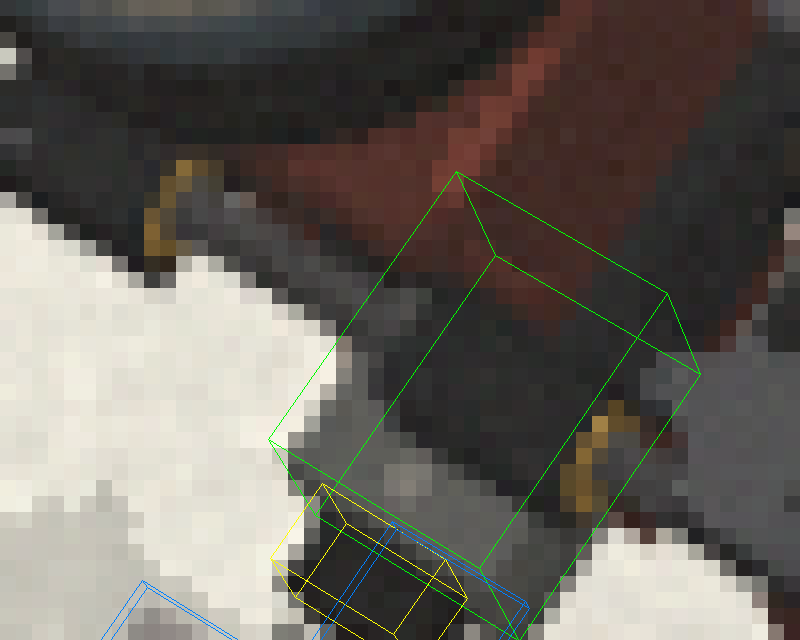

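```bash
cat > ov.py <<'E'
from tt import *
from workcell import ctrl
def ov(im,p,T,win,k,out,tx=16.8,tz=4.6,OO=O):
    x0,y0,x1,y1=win
    c=im["frame"][y0:y1,x0:x1,::-1].astype(float); c=np.clip((c-10)*1.6,0,255).astype(np.uint8)
    c=cv2.resize(c,None,fx=k,fy=k,interpolation=cv2.INTER_NEAREST)
    def q(X): u=(proj(im,X)-[x0,y0]+.5)*k; return (int(u[0]),int(u[1]))
    def box(f,xa,xb,ya,yb,za,zb,col):
        V=[q(f(x,y,z)) for x in(xa,xb) for y in(ya,yb) for z in(za,zb)]
        for i in range(8):
            for j in range(i):
                if bin(i^j).count("1")==1: cv2.line(c,V[i],V[j],col,1)
    f=lambda x,y,z:p+T.apply([x+tx,y,-z+tz])
    box(f,-28,16,-17,17,0,30,(0,255,0)); box(f,16,28,-10,10,7,23,(0,255,255))
    g=lambda x,y,z:OO+R@np.array([x,y,z])
    box(g,-30,0,-11,11,-3,0,(255,128,0)); box(g,0,105,-22,-6,33,36,(255,128,0)); box(g,0,105,6,22,33,36,(255,128,0))
    cv2.imwrite(out,c)
E
python3 - <<'E'
from ov import *
o=ctrl.get_obs()
ov(load("pics/side7.npz"),o["ee_pos"],Ro.from_rotvec(o["orientation"]),(237,215,282,257),14,"pics/ov7b.png")
E
```

```text
(no output)
```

View pics/ov7b.png

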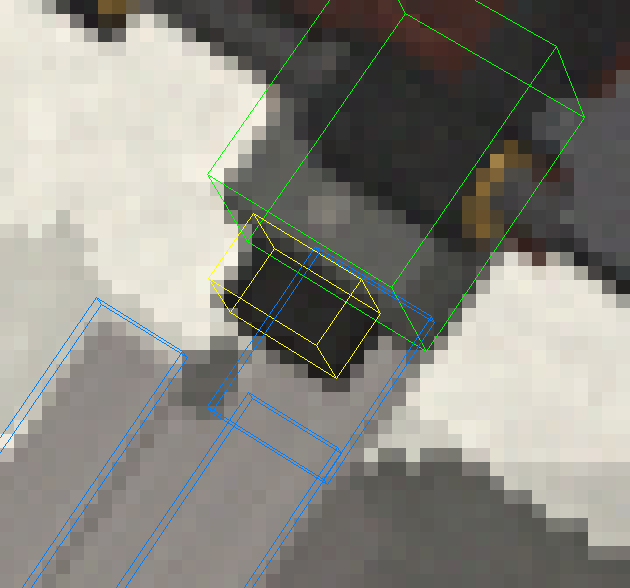

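```bash
sed -i 's/513.3,131.4/512.1,131.5/' tt.py; python3 tt.py -48 0 9
```

```text
TCP in tube frame [-57.  -3.   9.] F tube [-0.1  0.6 -1.6]
t=11.27 pos [503.2  81.8 113. ] F [-0.7 -0.5 -1.5] w 33.7 q6 0.78 | dist 9.5 ang 0.011 N 1 tool-frame err [ 8.9 -3.1  0.1] rv [-0. -0. -0.]
[8.9, -3.1, 0.1, -0.002, -0.007, -0.008]
```

Request:
move_arm:
  deltas:
    - [4, -2, 0, 0, -0.006, -0.006]
    - [4, -1, 0, 0, 0, 0]
    - [0, 0, 0, 0, 0, 0]
    - [0, 0, 0, 0, 0, 0]

```text
t: 11.6
ee_pos: [502.1, 89.2, 110.4]
orientation: [2.285, 1.788, -0.402]
ft_force: [-0.6, 0.6, -1.2]
width: 33.9
```

```bash
python3 tt.py -48 0 9;python3 - <<'E'
from ov import *
from workcell import eyes
o=ctrl.get_obs()
im=eyes.get_image("side"); np.savez("pics/side8.npz",**im)
ov(im,o["ee_pos"],Ro.from_rotvec(o["orientation"]),(207,212,282,300),8,"pics/ov8.png")
print(o["ee_pos"],ctrl.get_obs()["ee_pos"])
E
```

```text
TCP in tube frame [-49.6  -0.3   9. ] F tube [ 0.8  0.8 -1. ]
t=11.60 pos [502.1  89.2 110.4] F [-0.6  0.6 -1.2] w 33.9 q6 0.79 | dist 1.6 ang 0.005 N 1 tool-frame err [ 1.6 -0.3  0. ] rv [-0. -0. -0.]
[1.6, -0.3, 0.0, -0.003, -0.001, -0.005]
[502.1  89.2 110.4] [502.2  89.2 110.5]
```

View pics/ov8.png

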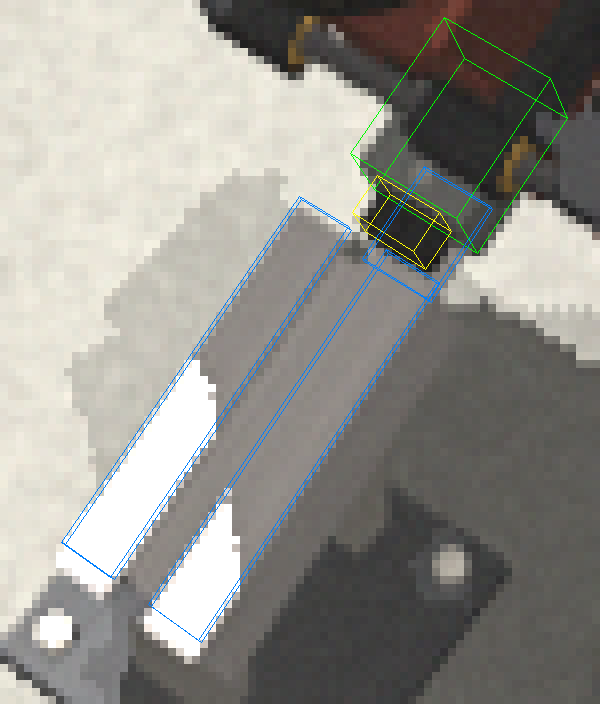

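Request:
move_arm:
  deltas:
    - [1.5, 0.5, 1.5, 0, 0, -0.003]
    - [0, 0, 1, 0, 0, 0]
    - [0, 0, 0.5, 0, 0, 0]
    - [0, 0, 0, 0, 0, 0]

```text
t: 11.98
ee_pos: [503.0, 89.6, 107.2]
orientation: [2.282, 1.792, -0.401]
ft_force: [-0.2, -0.7, -0.3]
width: 33.4
```

```bash
python3 tt.py -48 -0.8 6
```

```text
TCP in tube frame [-47.9  -1.    6.2] F tube [-0.6  0.  -0.5]
t=11.98 pos [503.   89.6 107.2] F [-0.2 -0.7 -0.3] w 33.4 q6 0.79 | dist 0.3 ang 0.003 N 1 tool-frame err [-0.1 -0.2  0.2] rv [-0. -0. -0.]
[-0.1, -0.2, 0.2, -0.002, -0.002, -0.001]
```

Request:
move_arm:
  deltas:
    - [0, 0, 1, 0, 0, 0]
    - [0, 0, 0.5, 0, 0, 0]
    - [0, 0, 0.5, 0, 0, 0]

```text
t: 12.23
ee_pos: [502.9, 88.9, 105.8]
orientation: [2.282, 1.791, -0.401]
ft_force: [-3.7, 2.5, 11.0]
width: 33.9
```

```bash
python3 tt.py -48 -0.8 6
```

```text
TCP in tube frame [-48.   -1.1   4.7] F tube [-2.3  4.2 10.9]
t=12.23 pos [502.9  88.9 105.8] F [-3.7  2.5 11. ] w 33.9 q6 0.79 | dist 1.4 ang 0.003 N 1 tool-frame err [ 0.  -0.3 -1.3] rv [-0. -0. -0.]
[0.0, -0.3, -1.3, -0.002, -0.002, -0.002]
```

Request:
move_arm:
  deltas:
    - [0, 0, -1.2, 0, 0, 0]
    - [0, 0, 0, 0, 0, 0]
    - [0, 0, 0, 0, 0, 0]

```text
t: 12.48
ee_pos: [503.1, 89.4, 107.1]
orientation: [2.282, 1.791, -0.4]
ft_force: [0.3, 0.6, -0.6]
width: 34.0
```

```bash
python3 tt.py -30 -0.8 6.2 6
```

```text
TCP in tube frame [-48.   -1.2   6.1] F tube [ 0.9 -0.2 -0.4]
t=12.48 pos [503.1  89.4 107.1] F [ 0.3  0.6 -0.6] w 34.0 q6 0.79 | dist 18.0 ang 0.003 N 4 tool-frame err [18.  -0.4 -0.1] rv [-0. -0. -0.]
[4.5, -0.1, -0.0, -0.0, -0.001, -0.0]
[4.5, -0.1, -0.0, -0.0, -0.001, -0.0]
[4.5, -0.1, -0.0, -0.0, -0.001, -0.0]
[4.5, -0.1, -0.0, -0.0, -0.001, -0.0]
```

Request:
move_arm:
  deltas:
    - [4, 0, 0, 0, 0, 0]
    - [4, 0, 0, 0, 0, 0]
    - [3, 0, 0, 0, 0, 0]
    - [0, 0, 0, 0, 0, 0]

```text
t: 12.82
ee_pos: [505.8, 100.3, 102.8]
orientation: [2.283, 1.791, -0.4]
ft_force: [-0.5, 1.0, -0.6]
width: 33.6
```

```bash
python3 tt.py -30 -0.8 6.2 6;python3 - <<'E'
from ov import *
from workcell import eyes
o=ctrl.get_obs()
im=eyes.get_image("side")
ov(im,o["ee_pos"],Ro.from_rotvec(o["orientation"]),(215,212,282,270),11,"pics/ov9.png")
E
```

```text
TCP in tube frame [-36.   -1.2   5.8] F tube [ 1.   0.7 -0.2]
t=12.82 pos [505.8 100.3 102.8] F [-0.5  1.  -0.6] w 33.6 q6 0.81 | dist 6.0 ang 0.003 N 1 tool-frame err [ 6.  -0.4 -0.4] rv [-0. -0. -0.]
[6.0, -0.4, -0.4, -0.002, -0.002, -0.002]
```

View pics/ov9.png

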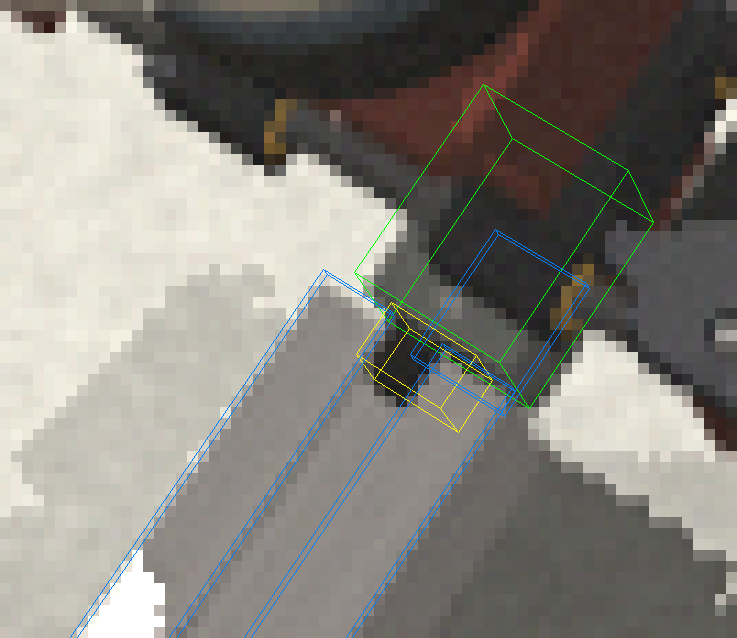

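The plug is in the mouth and visible through the slit, and the forces are near zero. I'll keep feeding it in slowly.

Request:
move_arm:
  deltas:
    - [2, 0, 0, 0, 0, 0]
    - [2, 0, 0, 0, 0, 0]
    - [1.5, 0, 0, 0, 0, 0]
    - [1, 0, 0, 0, 0, 0]

```text
t: 13.2
ee_pos: [507.1, 106.6, 100.2]
orientation: [2.282, 1.791, -0.401]
ft_force: [-0.6, 0.8, -0.2]
width: 33.9
```

```bash
python3 tt.py -13 -0.8 6.2 6
```

```text
TCP in tube frame [-29.1  -1.    5.6] F tube [0.7 0.7 0.1]
t=13.20 pos [507.1 106.6 100.2] F [-0.6  0.8 -0.2] w 33.9 q6 0.81 | dist 16.1 ang 0.003 N 3 tool-frame err [16.1 -0.2 -0.6] rv [-0. -0. -0.]
[5.4, -0.1, -0.2, -0.001, -0.001, -0.001]
[5.4, -0.1, -0.2, -0.001, -0.001, -0.001]
[5.4, -0.1, -0.2, -0.001, -0.001, -0.001]
```

Request:
move_arm:
  deltas:
    - [2, 0, -0.3, 0, 0, 0]
    - [2, 0, 0, 0, 0, 0]
    - [2, 0, 0, 0, 0, 0]

```text
t: 13.45
ee_pos: [508.6, 112.5, 98.3]
orientation: [2.282, 1.791, -0.401]
ft_force: [-0.4, -0.9, -0.9]
width: 33.9
```

```bash
python3 tt.py -13 -0.8 6.2 6
```

```text
TCP in tube frame [-22.7  -1.    5.9] F tube [-0.6  0.2 -1.1]
t=13.45 pos [508.6 112.5  98.3] F [-0.4 -0.9 -0.9] w 33.9 q6 0.82 | dist 9.7 ang 0.003 N 2 tool-frame err [ 9.7 -0.2 -0.2] rv [-0. -0. -0.]
[4.8, -0.1, -0.1, -0.001, -0.001, -0.001]
[4.8, -0.1, -0.1, -0.001, -0.001, -0.001]
```

Request:
move_arm:
  deltas:
    - [3, 0, 0, 0, 0, 0]
    - [3, 0, 0, 0, 0, 0]
    - [2, 0, 0, 0, 0, 0]
    - [0, 0, 0, 0, 0, 0]

```text
t: 13.78
ee_pos: [510.7, 121.1, 95.2]
orientation: [2.282, 1.791, -0.401]
ft_force: [-0.7, -0.5, 0.1]
width: 33.8
```

```bash
python3 tt.py -13 -0.8 5.2 6;python3 - <<'E'
from ov import *
from workcell import eyes
o=ctrl.get_obs()
im=eyes.get_image("side")
ov(im,o["ee_pos"],Ro.from_rotvec(o["orientation"]),(215,212,282,270),11,"pics/ov10.png")
E
```

```text
TCP in tube frame [-13.3  -1.1   6. ] F tube [-0.7  0.5 -0.1]
t=13.78 pos [510.7 121.1  95.2] F [-0.7 -0.5  0.1] w 33.8 q6 0.83 | dist 0.9 ang 0.003 N 1 tool-frame err [ 0.3 -0.3  0.8] rv [-0. -0. -0.]
[0.3, -0.3, 0.8, -0.002, -0.002, -0.002]
```

View pics/ov10.png

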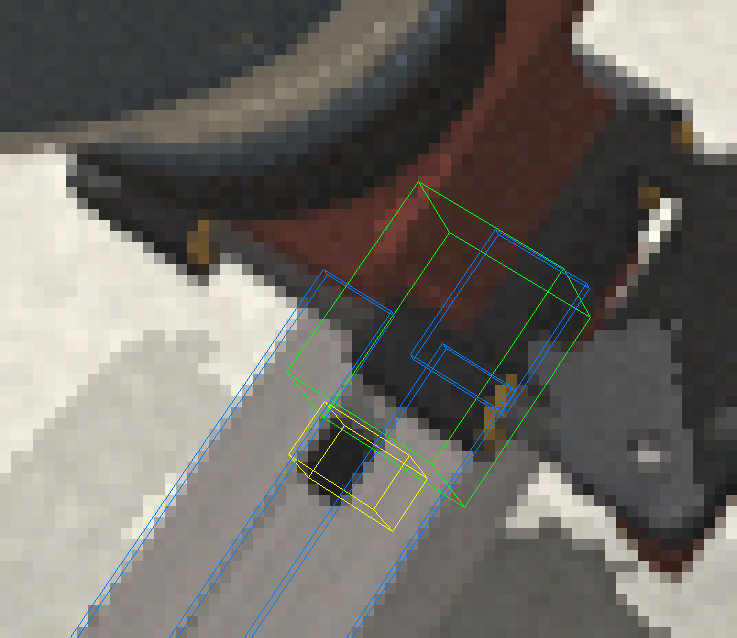

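Sensor 1 is 35 mm in and under no load. I'll set it down on the floor and release.

Request:
move_arm:
  deltas:
    - [0, 0, 0.7, 0, 0, 0]
    - [0, 0, 0, 0, 0, 0]

```text
t: 14.0
ee_pos: [510.5, 120.7, 94.5]
orientation: [2.282, 1.792, -0.402]
ft_force: [0.4, 0.1, -0.8]
width: 33.9
```

Request:
move_arm:
  deltas:
    - [0, 0, 0, 0, 0, 0]
    - [0, 0, 0, 0, 0, 0]
    - [0, 0, 0, 0, 0, 0]
    - [0, 0, 0, 0, 0, 0]
  hand: -1

```text
t: 14.33
ee_pos: [510.5, 120.3, 94.7]
orientation: [2.282, 1.791, -0.401]
ft_force: [-0.2, 0.2, 0.0]
width: 56.9
```

```bash
python3 tt.py -45 -0.8 50 20
```

```text
TCP in tube frame [-13.9  -1.1   5.3] F tube [0.2 0.2 0.1]
t=14.33 pos [510.5 120.3  94.7] F [-0.2  0.2  0. ] w 56.9 q6 0.83 | dist 54.5 ang 0.003 N 3 tool-frame err [-31.1  -0.3 -44.8] rv [-0. -0. -0.]
[-10.4, -0.1, -14.9, -0.001, -0.001, -0.001]
[-10.4, -0.1, -14.9, -0.001, -0.001, -0.001]
[-10.4, -0.1, -14.9, -0.001, -0.001, -0.001]
```

Request:
move_arm:
  deltas:
    - [-10, 0, -1, 0, 0, 0]
    - [-10, 0, -1, 0, 0, 0]
    - [-8, 0, 0, 0, 0, 0]
    - [0, 0, 0, 0, 0, 0]

```text
t: 14.67
ee_pos: [503.6, 92.9, 107.3]
orientation: [2.281, 1.792, -0.402]
ft_force: [-1.1, 1.0, -0.2]
width: 83.7
```

```bash
python3 tt.py -42 -0.8 7 20; python3 - <<'E'
from ov import *
from workcell import eyes
o=ctrl.get_obs()
im=eyes.get_image("side")
ov(im,o["ee_pos"],Ro.from_rotvec(o["orientation"]),(215,202,282,260),11,"pics/ov11.png",tx=45)
E
```

```text
TCP in tube frame [-44.8  -0.9   7.5] F tube [0.7 1.3 0.1]
t=14.67 pos [503.6  92.9 107.3] F [-1.1  1.  -0.2] w 83.7 q6 0.80 | dist 2.8 ang 0.002 N 1 tool-frame err [ 2.8 -0.1  0.5] rv [-0. -0. -0.]
[2.8, -0.1, 0.5, -0.002, -0.001, -0.001]
```

View pics/ov11.png

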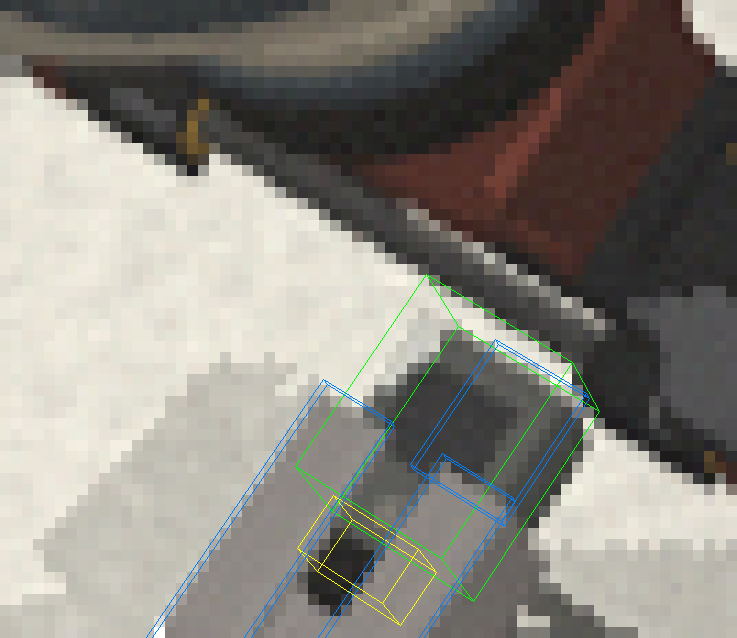

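Request:
move_arm:
  deltas:
    - [0, 0, 0, 0, 0, 0]
    - [0, 0, 0, 0, 0, 0]
    - [0, 0, 0, 0, 0, 0]
    - [0, 0, 0, 0, 0, 0]
    - [0, 0, 0, 0, 0, 0]
  hand: 1

```text
t: 15.13
ee_pos: [504.2, 93.2, 107.5]
orientation: [2.283, 1.79, -0.4]
ft_force: [-0.5, -0.6, -0.5]
width: 57.9
```

Request:
move_arm:
  deltas:
    - [0, 0, 0, 0, 0, 0]
    - [0, 0, 0, 0, 0, 0]
    - [0, 0, 0, 0, 0, 0]
    - [0, 0, 0, 0, 0, 0]
    - [0, 0, 0, 0, 0, 0]

```text
t: 15.55
ee_pos: [504.2, 93.8, 107.1]
orientation: [2.282, 1.792, -0.401]
ft_force: [-0.0, -0.3, -0.5]
width: 24.6
```

Request:
move_arm:
  deltas:
    - [0, 0, 0, 0, 0, 0]
    - [2, 0, 0, 0, 0, 0]
    - [2, 0, 0, 0, 0, 0]
    - [2, 0, 0, 0, 0, 0]

```text
t: 15.88
ee_pos: [505.6, 99.4, 105.0]
orientation: [2.282, 1.791, -0.401]
ft_force: [-0.5, -0.2, -1.1]
width: 1.0
```

```bash
python3 tt.py -12 -0.8 7 4
```

```text
TCP in tube frame [-37.6  -1.2   7.6] F tube [ 0.1  0.5 -1.2]
t=15.88 pos [505.6  99.4 105. ] F [-0.5 -0.2 -1.1] w 1.0 q6 0.80 | dist 25.6 ang 0.003 N 7 tool-frame err [25.5 -0.4  0.6] rv [-0. -0. -0.]
[3.6, -0.1, 0.1, -0.0, -0.0, -0.0]
[3.6, -0.1, 0.1, -0.0, -0.0, -0.0]
[3.6, -0.1, 0.1, -0.0, -0.0, -0.0]
[3.6, -0.1, 0.1, -0.0, -0.0, -0.0]
[3.7, -0.1, 0.1, -0.0, -0.0, -0.0]
[3.7, -0.1, 0.1, -0.0, -0.0, -0.0]
[3.7, -0.1, 0.1, -0.0, -0.0, -0.0]
```

Request:
move_arm:
  deltas:
    - [3, 0, 0, 0, 0, 0]
    - [3, 0, 0, 0, 0, 0]
    - [3, 0, 0, 0, 0, 0]
    - [3, 0, 0, 0, 0, 0]

```text
t: 16.22
ee_pos: [508.5, 111.6, 100.4]
orientation: [2.282, 1.791, -0.401]
ft_force: [0.5, -0.3, 0.3]
width: 0.3
```

Request:
move_arm:
  deltas:
    - [3, 0, 0, 0, 0, 0]
    - [3, 0, 0, 0, 0, 0]
    - [3, 0, 0, 0, 0, 0]

```text
t: 16.47
ee_pos: [510.8, 120.9, 97.0]
orientation: [2.282, 1.791, -0.401]
ft_force: [0.2, 0.5, 0.3]
width: 0.4
```

```bash
python3 tt.py -12 -0.8 7 4
```

```text
TCP in tube frame [-14.   -1.2   7.6] F tube [ 0.4 -0.1  0.4]
t=16.47 pos [510.8 120.9  97. ] F [0.2 0.5 0.3] w 0.4 q6 0.83 | dist 2.2 ang 0.003 N 1 tool-frame err [ 2.  -0.4  0.6] rv [-0. -0. -0.]
[2.0, -0.4, 0.6, -0.001, -0.002, -0.002]
```

Request:
move_arm:
  deltas:
    - [-15, 0, -3, 0, 0, 0]
    - [-20, 0, -20, 0, 0, 0]
    - [0, 0, -30, 0, 0, 0]
    - [0, 0, -10, 0, 0.08, 0]
    - [0, 0, 0, 0, 0.08, 0]
  hand: -1

```text
t: 16.88
ee_pos: [506.7, 109.5, 169.3]
orientation: [2.371, 1.872, -0.228]
ft_force: [-0.7, -0.4, -0.8]
width: 30.3
```

```bash
python3 go.py 510 -60 150 1.304 0 38; python3 - <<'E'
from ov import *
from workcell import eyes
o=ctrl.get_obs()
im=eyes.get_image("side"); np.savez("pics/side12.npz",**im)
ov(im,O+R@np.array([-18.8-11,0,4.6])*1.0,Ro.from_matrix(go.Rt(1.333,.349)),(205,212,282,290),8,"pics/ov12.png",tx=45+9)
E
```

```text
t=16.88 pos [506.7 109.5 169.3] F [-0.7 -0.4 -0.8] w 30.3 q6 0.63 | dist 170.7 ang 0.190 N 5 tool-frame err [-157.7   42.7   49.4] rv [-0.   0.2  0. ]
[-31.5, 8.5, 9.9, -0.0, 0.038, 0.007]
[-31.8, 8.7, 8.7, -0.0, 0.038, 0.007]
[-32.1, 9.0, 7.5, -0.0, 0.038, 0.007]
[-32.3, 9.2, 6.3, -0.0, 0.038, 0.007]
[-32.4, 9.4, 5.1, -0.0, 0.038, 0.007]
```

View pics/ov12.png

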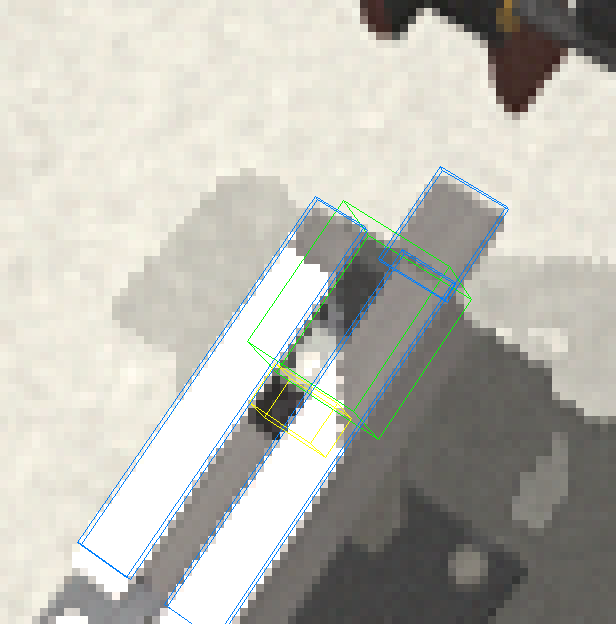

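The lip is clear, and sensor 1's plug shows through the slit at about (280,400) in the crop, with its tail just at the mouth. Now for sensor 2, in the slot at y = -50.

Request:
move_arm:
  deltas:
    - [-30, 8.5, 5, 0, 0.04, 0.007]
    - [-32, 9, 5, 0, 0.04, 0.007]
    - [-32, 9, 5, 0, 0.04, 0.007]
    - [-32, 9, 5, 0, 0.038, 0.007]
    - [-35, 0, 3, 0, 0.038, 0.007]

```text
t: 17.35
ee_pos: [502.0, -59.7, 165.5]
orientation: [-2.488, -1.908, -0.025]
ft_force: [-0.6, 0.4, -0.1]
width: 67.8
```

```bash
python3 go.py 461.8 -267.7 110 1.304 0 38
```

```text
t=17.35 pos [502.  -59.7 165.5] F [-0.6  0.4 -0.1] w 67.8 q6 0.10 | dist 219.0 ang 0.018 N 6 tool-frame err [-212.2   14.8   52. ] rv [ 0. -0.  0.]
[-35.4, 2.5, 8.7, 0.001, -0.003, 0.001]
[-35.3, 2.5, 8.8, 0.001, -0.003, 0.001]
[-35.3, 2.5, 8.9, 0.001, -0.003, 0.001]
[-35.3, 2.6, 9.0, 0.001, -0.003, 0.001]
[-35.3, 2.6, 9.1, 0.001, -0.003, 0.001]
[-35.2, 2.6, 9.1, 0.001, -0.003, 0.001]
```

Request:
move_arm:
  deltas:
    - [-35, 2.5, 9, 0, -0.003, 0]
    - [-35, 2.5, 9, 0, -0.003, 0]
    - [-35, 2.5, 9, 0, -0.003, 0]
    - [-35, 2.5, 9, 0, -0.003, 0]
    - [-30, 2.5, 9, 0, 0, 0]

```text
t: 17.77
ee_pos: [463.7, -238.0, 118.6]
orientation: [2.496, 1.907, 0.001]
ft_force: [1.0, 0.9, -0.2]
width: 87.7
```

```bash
python3 go.py 461.8 -267.7 75 1.304 0 30
```

```text
t=17.77 pos [ 463.7 -238.   118.6] F [ 1.   0.9 -0.2] w 87.7 q6 -0.23 | dist 52.8 ang 0.001 N 2 tool-frame err [-29.2   5.9  43.6] rv [ 0. -0.  0.]
[-14.6, 2.9, 21.8, 0.001, -0.0, 0.001]
[-14.6, 3.0, 21.8, 0.001, -0.0, 0.001]
```

Request:
move_arm:
  deltas:
    - [-13, 3, 15, 0, 0, 0]
    - [-8, 1, 15, 0, 0, 0]
    - [0, 0, 10, 0, 0, 0]
    - [0, 0, 0, 0, 0, 0]
    - [0, 0, 0, 0, 0, 0]

```text
t: 18.18
ee_pos: [456.2, -266.5, 74.8]
orientation: [-2.501, -1.893, 0.011]
ft_force: [0.1, 0.2, 0.8]
width: 87.8
```

```bash
python3 go.py 461.8 -267.7 34 1.304 0 30
```

```text
t=18.18 pos [ 456.2 -266.5   74.8] F [0.1 0.2 0.8] w 87.8 q6 -0.27 | dist 41.2 ang 0.012 N 2 tool-frame err [ 0.5  6.1 40.7] rv [-0.  0. -0.]
[0.2, 3.0, 20.4, -0.004, 0.001, -0.004]
[0.2, 2.9, 20.4, -0.004, 0.001, -0.004]
```

Request:
move_arm:
  deltas:
    - [0, 4, 10, -0.005, 0, -0.005]
    - [0, 1.5, 10, 0, 0, 0]
    - [0, 0, 10, 0, 0, 0]
    - [0, 0, 6, 0, 0, 0]
    - [0, 0, 0, 0, 0, 0]

```text
t: 18.6
ee_pos: [463.4, -265.6, 37.2]
orientation: [2.494, 1.908, -0.006]
ft_force: [-0.4, 0.8, 0.1]
width: 87.5
```

```bash
python3 go.py 461.8 -267.7 34 1.304 0 30; python3 - <<'E'
from h import *
from workcell import ctrl,eyes
im=eyes.get_image("side"); b=(270,80,370,180)
cv2.imwrite("pics/side13.png",cv2.resize(im["frame"][b[1]:b[3],b[0]:b[2],::-1],None,fx=6,fy=6,interpolation=cv2.INTER_CUBIC))
E
```

```text
t=18.60 pos [ 463.4 -265.6   37.2] F [-0.4  0.8  0.1] w 87.5 q6 -0.27 | dist 4.1 ang 0.004 N 1 tool-frame err [-2.4 -1.   3.2] rv [-0.  0.  0.]
[-2.4, -1.0, 3.2, -0.001, 0.004, 0.002]
```

View pics/side13.png

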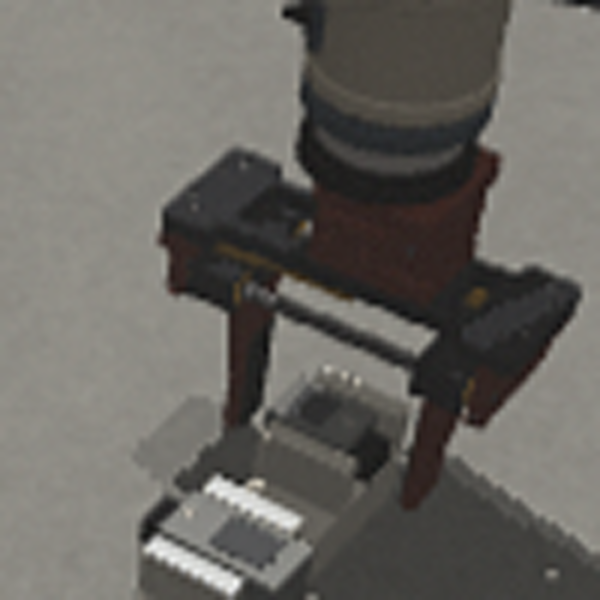

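The fingers straddle the far slot and the middle one is empty. I'll correct slightly and close.

Request:
move_arm:
  deltas:
    - [-2, -1, 3, 0, 0.004, 0.002]
    - [0, 0, 0, 0, 0, 0]

```text
t: 18.82
ee_pos: [462.1, -267.0, 34.3]
orientation: [-2.495, -1.907, 0.0]
ft_force: [0.4, -0.4, 0.1]
width: 87.8
```

Request:
move_arm:
  deltas:
    - [0, 0, 0, 0, 0, 0]
    - [0, 0, 0, 0, 0, 0]
    - [0, 0, 0, 0, 0, 0]
    - [0, 0, 0, 0, 0, 0]
    - [0, 0, 0, 0, 0, 0]
  hand: 1

```text
t: 19.23
ee_pos: [462.6, -267.8, 35.4]
orientation: [2.497, 1.906, 0.001]
ft_force: [-0.2, 0.0, -0.1]
width: 57.9
```

Request:
move_arm:
  deltas:
    - [0, 0, 0, 0, 0, 0]
    - [0, 0, 0, 0, 0, 0]
    - [0, 0, 0, 0, 0, 0]

```text
t: 19.48
ee_pos: [462.6, -267.9, 35.6]
orientation: [2.496, 1.906, 0.001]
ft_force: [-0.1, 0.7, -1.1]
width: 55.7
```

Request:
move_arm:
  deltas:
    - [0, 0, -10, 0, 0, 0]
    - [0, 0, -15, 0, 0, 0]
    - [0, 0, -15, 0, 0, 0]
    - [0, 0, -18, 0, 0, 0]

```text
t: 19.82
ee_pos: [459.7, -266.2, 93.3]
orientation: [-2.491, -1.902, 0.004]
ft_force: [-0.1, -0.6, -0.3]
width: 55.6
```

```bash
python3 go.py 600 -140 90 1.304 0 30
```

```text
t=19.82 pos [ 459.7 -266.2   93.3] F [-0.1 -0.6 -0.3] w 55.6 q6 -0.28 | dist 188.7 ang 0.008 N 7 tool-frame err [158.6 102.1   3. ] rv [-0. -0.  0.]
[22.7, 14.6, 0.4, -0.001, -0.0, 0.0]
[22.7, 14.6, 0.4, -0.001, -0.0, 0.0]
[22.7, 14.6, 0.4, -0.001, -0.0, 0.0]
[22.7, 14.6, 0.4, -0.001, -0.0, 0.0]
[22.7, 14.6, 0.5, -0.001, -0.0, 0.0]
[22.7, 14.6, 0.5, -0.001, -0.0, 0.0]
[22.7, 14.6, 0.5, -0.001, -0.0, 0.0]
```

Request:
move_arm:
  deltas:
    - [25, 16, 0, 0, 0, 0]
    - [30, 19, 0, 0, 0, 0]
    - [30, 19, 0, 0, 0, 0]
    - [30, 19, 3, 0, 0, 0]
    - [20, 12, 10, 0, 0, 0]

```text
t: 20.23
ee_pos: [582.5, -159.8, 90.5]
orientation: [2.503, 1.894, 0.004]
ft_force: [0.3, -0.8, -0.3]
width: 55.9
```

```bash
python3 go.py 600 -140 10 1.304 0 20
```

```text
t=20.23 pos [ 582.5 -159.8   90.5] F [ 0.3 -0.8 -0.3] w 55.9 q6 -0.01 | dist 84.7 ang 0.010 N 5 tool-frame err [23.8 11.1 80.6] rv [ 0. -0. -0.]
[4.8, 2.2, 16.1, 0.001, -0.0, -0.002]
[4.8, 2.3, 16.1, 0.001, -0.0, -0.002]
[4.8, 2.3, 16.1, 0.001, -0.0, -0.002]
[4.8, 2.3, 16.1, 0.001, -0.0, -0.002]
[4.8, 2.3, 16.1, 0.001, -0.0, -0.002]
```

Request:
move_arm:
  deltas:
    - [7, 3, 18, 0, 0, -0.003]
    - [4, 1, 18, 0, 0, -0.003]
    - [0, 0, 18, 0, 0, 0]
    - [0, 0, 12, 0, 0, 0]
    - [0, 0, 4, 0, 0, 0]

```text
t: 20.65
ee_pos: [597.2, -144.9, 22.3]
orientation: [2.485, 1.907, 0.013]
ft_force: [-0.9, -0.8, -0.5]
width: 55.8
```

```bash
python3 go.py 600 -145 6 1.304 0 20
```

```text
t=20.65 pos [ 597.2 -144.9   22.3] F [-0.9 -0.8 -0.5] w 55.8 q6 0.00 | dist 16.5 ang 0.013 N 1 tool-frame err [ 0.6  2.6 16.3] rv [ 0. -0.  0.]
[0.6, 2.6, 16.3, 0.012, -0.001, 0.005]
```

Request:
move_arm:
  deltas:
    - [0, 0, 10, 0.008, 0, 0.003]
    - [0, 0, 3, 0.003, 0, 0]
    - [0, 0, 2, 0, 0, 0]
    - [0, 0, 1, 0, 0, 0]
    - [0, 0, 0, 0, 0, 0]

```text
t: 21.07
ee_pos: [597.1, -146.2, 6.1]
orientation: [-2.497, -1.905, -0.001]
ft_force: [-0.4, 0.1, -0.5]
width: 56.1
```

Request:
move_arm:
  deltas:
    - [0, 0, 1, 0, 0, 0]
    - [0, 0, 0, 0, 0, 0]

```text
t: 21.23
ee_pos: [597.5, -146.7, 6.0]
orientation: [2.498, 1.905, 0.003]
ft_force: [-0.6, 0.2, -1.4]
width: 55.8
```

```bash
python3 go.py 600 -145 5.6 1.304 0 20
```

```text
t=21.23 pos [ 597.5 -146.7    6. ] F [-0.6  0.2 -1.4] w 55.8 q6 0.01 | dist 3.0 ang 0.002 N 1 tool-frame err [2.3 1.9 0.4] rv [ 0. -0. -0.]
[2.3, 1.9, 0.4, 0.001, -0.001, -0.001]
```

Request:
move_arm:
  deltas:
    - [0, 0, 1, 0, 0, 0]
    - [0, 0, 0.5, 0, 0, 0]

```text
t: 21.4
ee_pos: [598.0, -146.9, 5.5]
orientation: [2.497, 1.904, 0.004]
ft_force: [-1.3, 1.2, 3.6]
width: 55.7
```

Request:
move_arm:
  deltas:
    - [0, 0, 0, 0, 0, 0]
    - [0, 0, 0, 0, 0, 0]
    - [0, 0, 0, 0, 0, 0]
    - [0, 0, 0, 0, 0, 0]
    - [0, 0, 0, 0, 0, 0]
  hand: -1

```text
t: 21.82
ee_pos: [598.6, -147.1, 6.1]
orientation: [2.496, 1.903, 0.005]
ft_force: [0.3, 0.3, 0.1]
width: 85.5
```

Request:
move_arm:
  deltas:
    - [0, 0, -15, 0, 0, 0]
    - [0, 0, -25, 0, 0, 0]
    - [0, 0, -25, 0, 0, -0.06]
    - [0, 0, -5, 0, 0, -0.12]
    - [0, 0, 0, 0, 0, -0.12]

```text
t: 22.23
ee_pos: [597.5, -146.8, 81.2]
orientation: [2.176, 2.265, 0.003]
ft_force: [0.2, -0.4, -0.3]
width: 87.6
```

```bash
python3 go.py 614.4 -151.4 70 2.874
```

```text
t=22.23 pos [ 597.5 -146.8   81.2] F [ 0.2 -0.4 -0.3] w 87.6 q6 -0.30 | dist 20.8 ang 1.263 N 11 tool-frame err [-5.3 16.6 11.2] rv [ 0.   0.  -1.3]
[-0.5, 1.5, 1.0, 0.0, 0.0, -0.115]
[-0.6, 1.4, 1.0, 0.0, 0.0, -0.115]
[-0.8, 1.4, 1.0, 0.0, 0.0, -0.115]
[-1.0, 1.3, 1.0, 0.0, 0.0, -0.115]
[-1.1, 1.1, 1.0, 0.0, 0.0, -0.115]
[-1.2, 1.0, 1.0, 0.0, 0.0, -0.115]
[-1.3, 0.9, 1.0, 0.0, 0.0, -0.115]
[-1.4, 0.7, 1.0, 0.0, 0.0, -0.115]
[-1.5, 0.5, 1.0, 0.0, 0.0, -0.115]
[-1.5, 0.4, 1.0, 0.0, 0.0, -0.115]
[-1.6, 0.2, 1.0, 0.0, 0.0, -0.115]
```

Request:
move_arm:
  deltas:
    - [-0.5, 1.5, 1, 0, 0, -0.12]
    - [-0.5, 1.5, 1, 0, 0, -0.12]
    - [-1, 1, 1, 0, 0, -0.12]
    - [-1, 1, 1, 0, 0, -0.12]
    - [-1, 1, 1, 0, 0, -0.12]

```text
t: 22.65
ee_pos: [607.2, -149.6, 84.8]
orientation: [1.37, 2.817, 0.005]
ft_force: [-0.1, 0.2, 0.1]
width: 88.0
```

Request:
move_arm:
  deltas:
    - [-1.5, 1, 1, 0, 0, -0.12]
    - [-1.5, 1, 1, 0, 0, -0.12]
    - [-2, 1, 1, 0, 0, -0.12]
    - [-2, 1, 1, 0, 0, -0.12]
    - [-2, 0, 1, 0, 0, -0.1]

```text
t: 23.07
ee_pos: [618.3, -152.2, 86.1]
orientation: [0.466, 3.093, -0.001]
ft_force: [0.6, 0.0, -0.6]
width: 88.0
```

```bash
python3 go.py 614.4 -151.4 50 2.874;  python3 - <<'E'
from h import *
from workcell import ctrl,eyes
for n,b in(("side",(220,80,340,190)),):
  im=eyes.get_image(n)
  cv2.imwrite(f"pics/{n}14.png",cv2.resize(im["frame"][b[1]:b[3],b[0]:b[2],::-1],None,fx=5,fy=5,interpolation=cv2.INTER_CUBIC))
E
```

```text
t=23.07 pos [ 618.3 -152.2   86.1] F [ 0.6  0.  -0.6] w 88.0 q6 -1.53 | dist 36.3 ang 0.034 N 1 tool-frame err [ 4.5 -0.4 36. ] rv [ 0.  0. -0.]
[4.5, -0.4, 36.0, 0.002, 0.014, -0.031]
```

View pics/side14.png

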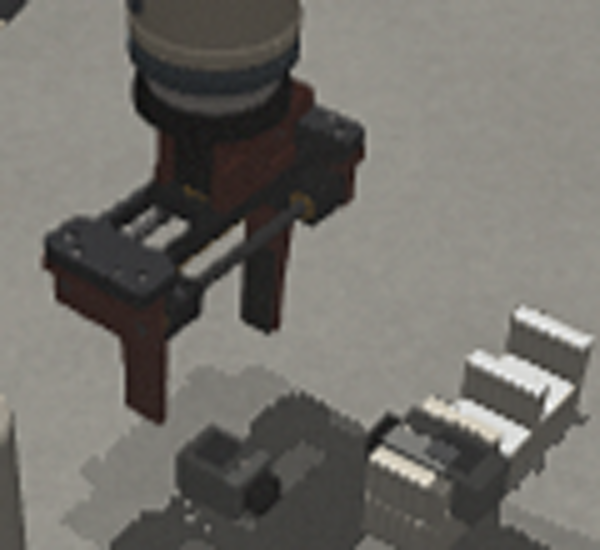

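Sensor 2 stands upright with its plug to the right, toward the robot, and the fingers are over its tail. I'll descend.

Request:
move_arm:
  deltas:
    - [3.5, 0, 15, 0, 0.014, -0.03]
    - [0, 0, 20, 0, 0, 0]
    - [0, 0, 18, 0, 0, 0]
    - [0, 0, 12, 0, 0, 0]
    - [0, 0, 0, 0, 0, 0]

```text
t: 23.53
ee_pos: [618.5, -152.1, 25.2]
orientation: [0.425, 3.105, 0.001]
ft_force: [1.0, 0.5, 0.2]
width: 87.9
```

```bash
python3 go.py 614.4 -151.4 4 2.874 0 20
```

```text
t=23.53 pos [ 618.5 -152.1   25.2] F [1.  0.5 0.2] w 87.9 q6 -1.56 | dist 21.6 ang 0.009 N 2 tool-frame err [ 4.3 -0.4 21.1] rv [ 0.  0. -0.]
[2.2, -0.2, 10.6, 0.001, 0.004, -0.002]
[2.1, -0.2, 10.6, 0.001, 0.004, -0.002]
```

Request:
move_arm:
  deltas:
    - [3.5, 0, 10, 0, 0.006, -0.004]
    - [1, 0, 6, 0, 0, 0]
    - [0, 0, 2, 0, 0, 0]
    - [0, 0, 1, 0, 0, 0]
    - [0, 0, 0, 0, 0, 0]

```text
t: 23.95
ee_pos: [614.7, -151.0, 6.8]
orientation: [0.424, 3.11, 0.002]
ft_force: [-0.7, -0.8, 0.5]
width: 87.7
```

```bash
python3 go.py 614.4 -151.4 4 2.874 0 20
```

```text
t=23.95 pos [ 614.7 -151.     6.8] F [-0.7 -0.8  0.5] w 87.7 q6 -1.56 | dist 2.8 ang 0.005 N 1 tool-frame err [ 0.2 -0.5  2.8] rv [ 0.  0. -0.]
[0.2, -0.5, 2.8, 0.001, 0.003, -0.003]
```

Request:
move_arm:
  deltas:
    - [0, 0, 2, 0, 0.003, -0.003]
    - [0, 0, 1, 0, 0, 0]

```text
t: 24.12
ee_pos: [615.4, -151.2, 4.6]
orientation: [0.419, 3.112, 0.002]
ft_force: [-0.5, 0.3, -0.0]
width: 88.0
```

Request:
move_arm:
  deltas:
    - [0, 0, 0, 0, 0, 0]
    - [0, 0, 0, 0, 0, 0]
    - [0, 0, 0, 0, 0, 0]
    - [0, 0, 0, 0, 0, 0]
    - [0, 0, 0, 0, 0, 0]
  hand: 1

```text
t: 24.53
ee_pos: [616.2, -151.4, 5.3]
orientation: [0.419, 3.111, 0.002]
ft_force: [0.3, 0.3, -0.8]
width: 58.0
```

Request:
move_arm:
  deltas:
    - [0, 0, 0, 0, 0, 0]
    - [0, 0, 0, 0, 0, 0]
    - [0, 0, 0, 0, 0, 0]
    - [0, 0, 0, 0, 0, 0]
    - [0, 0, 0, 0, 0, 0]

```text
t: 24.95
ee_pos: [616.2, -151.4, 5.5]
orientation: [0.419, 3.11, 0.002]
ft_force: [-0.5, 0.7, 0.1]
width: 34.2
```

```bash
python3 go.py 614.4 -151.4 130 2.874 0 20
```

```text
t=24.95 pos [ 616.2 -151.4    5.5] F [-0.5  0.7  0.1] w 34.2 q6 -1.56 | dist 124.5 ang 0.003 N 7 tool-frame err [   1.4   -0.3 -124.5] rv [ 0.  0. -0.]
[0.2, -0.0, -17.8, 0.0, 0.0, -0.0]
[0.2, -0.0, -17.8, 0.0, 0.0, -0.0]
[0.2, -0.0, -17.8, 0.0, 0.0, -0.0]
[0.2, -0.1, -17.8, 0.0, 0.0, -0.0]
[0.2, -0.1, -17.8, 0.0, 0.0, -0.0]
[0.2, -0.1, -17.8, 0.0, 0.0, -0.0]
[0.2, -0.1, -17.8, 0.0, 0.0, -0.0]
```

Request:
move_arm:
  deltas:
    - [0, 0, -20, 0, 0, 0]
    - [0, 0, -30, 0, 0, 0]
    - [0, 0, -30, 0, 0, 0.06]
    - [0, 0, -30, 0, 0, 0.11]
    - [0, 0, -25, 0, 0, 0.11]

```text
t: 25.37
ee_pos: [610.4, -150.1, 137.2]
orientation: [-0.858, -3.008, -0.002]
ft_force: [0.1, 0.5, -0.6]
width: 33.7
```

```bash
python3 go.py 530 -80 155 2.2 0 26
```

```text
t=25.37 pos [ 610.4 -150.1  137.2] F [ 0.1  0.5 -0.6] w 33.7 q6 -1.28 | dist 108.1 ang 0.386 N 5 tool-frame err [105.5  17.1 -16.5] rv [-0.  -0.   0.4]
[21.1, 3.4, -3.3, -0.001, -0.003, 0.077]
[21.3, 1.8, -3.3, -0.001, -0.003, 0.077]
[21.4, 0.2, -3.4, -0.001, -0.003, 0.077]
[21.3, -1.5, -3.5, -0.001, -0.003, 0.077]
[21.1, -3.1, -3.5, -0.001, -0.003, 0.077]
```

Request:
move_arm:
  deltas:
    - [20, 3, -2, 0, -0.003, 0.11]
    - [21, 1, -2, 0, -0.003, 0.11]
    - [21, -2, -2, 0, -0.003, 0.11]
    - [21, -4, -2, 0, -0.003, 0.11]
    - [20, -6, -2, 0, 0, 0.11]

```text
t: 25.78
ee_pos: [535.6, -83.3, 155.3]
orientation: [1.683, 2.635, -0.0]
ft_force: [-0.3, 0.2, -0.7]
width: 34.0
```

```bash
python3 go.py 500 50 158 1.5 0 26
```

```text
t=25.78 pos [535.6 -83.3 155.3] F [-0.3  0.2 -0.7] w 34.0 q6 -0.60 | dist 138.0 ang 0.505 N 6 tool-frame err [135.9  23.8  -4.2] rv [0.  0.  0.5]
[22.7, 4.0, -0.7, 0.002, 0.002, 0.084]
[22.9, 2.0, -0.7, 0.002, 0.002, 0.084]
[23.0, 0.1, -0.6, 0.002, 0.002, 0.084]
[22.9, -1.8, -0.6, 0.002, 0.002, 0.084]
[22.7, -3.7, -0.5, 0.002, 0.002, 0.084]
[22.3, -5.6, -0.5, 0.002, 0.002, 0.084]
```

Request:
move_arm:
  deltas:
    - [23, 4, 0, 0, 0, 0.11]
    - [23, 2, 0, 0, 0, 0.11]
    - [23, 0, 0, 0, 0, 0.11]
    - [22, -3, 0, 0, 0, 0.11]
    - [16, -4, 0, 0, -0.05, 0.1]

```text
t: 26.2
ee_pos: [506.4, 22.4, 154.8]
orientation: [2.322, 2.051, -0.044]
ft_force: [-0.2, -1.8, -1.3]
width: 33.7
```

```bash
python3 tt.py -78 -1 24 25
```

```text
TCP in tube frame [-124.8  -20.2   28.9] F tube [-1.3 -0.3 -1.8]
t=26.20 pos [506.4  22.4 154.8] F [-0.2 -1.8 -1.3] w 33.7 q6 0.22 | dist 50.8 ang 0.321 N 3 tool-frame err [ 45.2 -14.5  18.2] rv [ 0.  -0.3  0.1]
[15.1, -4.8, 6.1, 0.012, -0.1, 0.037]
[15.4, -5.3, 4.6, 0.012, -0.1, 0.037]
[15.6, -5.8, 3.1, 0.012, -0.1, 0.037]
```

Request:
move_arm:
  deltas:
    - [11, -4, 5, 0.01, -0.1, 0.035]
    - [12, -5, 3, 0.01, -0.1, 0.035]
    - [12, -5, 2, 0.01, -0.1, 0.03]
    - [0, 0, 0, 0, 0, 0]
    - [0, 0, 0, 0, 0, 0]

```text
t: 26.62
ee_pos: [498.1, 61.1, 140.9]
orientation: [2.265, 1.79, -0.394]
ft_force: [-0.2, -0.5, -1.1]
width: 34.0
```

```bash
python3 tt.py -64 -1 12 25
```

```text
TCP in tube frame [-86.5  -3.   28. ] F tube [-0.2  0.1 -1.2]
t=26.62 pos [498.1  61.1 140.9] F [-0.2 -0.5 -1.1] w 34.0 q6 0.75 | dist 27.7 ang 0.014 N 2 tool-frame err [22.6 -2.2 15.9] rv [0. 0. 0.]
[11.3, -1.1, 7.9, 0.007, 0.002, 0.001]
[11.3, -1.0, 8.0, 0.007, 0.002, 0.001]
```

Request:
move_arm:
  deltas:
    - [11, -2, 8, 0.007, 0.002, 0]
    - [9, 0, 7, 0.005, 0, 0]
    - [0, 0, 3, 0, 0, 0]
    - [0, 0, 0, 0, 0, 0]
    - [0, 0, 0, 0, 0, 0]

```text
t: 27.03
ee_pos: [498.8, 72.6, 114.4]
orientation: [2.28, 1.795, -0.403]
ft_force: [0.9, 0.9, -1.0]
width: 33.8
```

```bash
python3 tt.py -54 -1 7.1 25; python3 - <<'E'
from ov import *
from workcell import eyes
o=ctrl.get_obs()
im=eyes.get_image("side"); print(o["ee_pos"],ctrl.get_obs()["ee_pos"])
ov(im,o["ee_pos"],Ro.from_rotvec(o["orientation"]),(215,205,290,263),10,"pics/ov15.png",tx=18.75,tz=5.5)
E
```

```text
TCP in tube frame [-66.8  -0.9   7. ] F tube [ 1.3 -0.7 -0.5]
t=27.03 pos [498.8  72.6 114.4] F [ 0.9  0.9 -1. ] w 33.8 q6 0.77 | dist 12.8 ang 0.004 N 1 tool-frame err [12.8  0.1 -0.1] rv [-0. -0.  0.]
[12.8, 0.1, -0.1, -0.003, -0.002, 0.001]
[498.8  72.6 114.4] [498.7  72.5 114.5]
```

View pics/ov15.png

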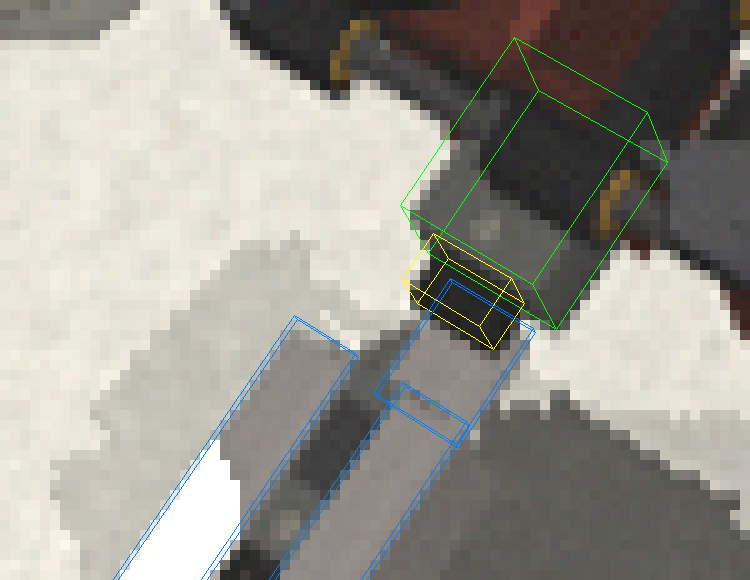

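Sensor 2 is lined up above the lip, plug first. I'll advance it.

Request:
move_arm:
  deltas:
    - [5, 0, 0, 0, 0, 0]
    - [6, 0, 0, 0, 0, 0]
    - [6, 0, 0, 0, 0, 0]
    - [5, 0, 0, 0, 0, 0]
    - [3, 0, 0, 0, 0, 0]

```text
t: 27.5
ee_pos: [505.3, 95.7, 106.5]
orientation: [2.284, 1.791, -0.4]
ft_force: [0.1, 1.0, -1.1]
width: 33.7
```

```bash
python3 tt.py -12 -1 7 4
```

```text
TCP in tube frame [-41.5  -1.9   7.7] F tube [ 1.3  0.2 -0.7]
t=27.50 pos [505.3  95.7 106.5] F [ 0.1  1.  -1.1] w 33.7 q6 0.80 | dist 29.5 ang 0.005 N 8 tool-frame err [29.5 -0.9  0.8] rv [-0. -0. -0.]
[3.7, -0.1, 0.1, -0.0, -0.0, -0.0]
[3.7, -0.1, 0.1, -0.0, -0.0, -0.0]
[3.7, -0.1, 0.1, -0.0, -0.0, -0.0]
[3.7, -0.1, 0.1, -0.0, -0.0, -0.0]
[3.7, -0.1, 0.1, -0.0, -0.0, -0.0]
[3.7, -0.1, 0.1, -0.0, -0.0, -0.0]
[3.7, -0.1, 0.1, -0.0, -0.0, -0.0]
[3.7, -0.1, 0.1, -0.0, -0.0, -0.0]
```

Request:
move_arm:
  deltas:
    - [1, -0.8, 0.7, 0, 0, 0]
    - [2, 0, 0, 0, 0, 0]
    - [1, 0, 0, 0, 0, 0]
    - [0, 0, 0, 0, 0, 0]

```text
t: 27.83
ee_pos: [505.7, 101.1, 104.0]
orientation: [2.282, 1.793, -0.4]
ft_force: [-0.7, -0.2, -0.5]
width: 33.9
```

```bash
python3 tt.py -12 -1 7 4
```

```text
TCP in tube frame [-35.7  -1.    7.2] F tube [-0.2  0.6 -0.6]
t=27.83 pos [505.7 101.1 104. ] F [-0.7 -0.2 -0.5] w 33.9 q6 0.80 | dist 23.7 ang 0.004 N 6 tool-frame err [23.7  0.   0.3] rv [-0. -0. -0.]
[3.9, 0.0, 0.1, -0.0, -0.001, -0.0]
[3.9, 0.0, 0.0, -0.0, -0.001, -0.0]
[3.9, 0.0, 0.0, -0.0, -0.001, -0.0]
[3.9, 0.0, 0.0, -0.0, -0.001, -0.0]
[3.9, 0.0, 0.0, -0.0, -0.001, -0.0]
[3.9, 0.0, 0.0, -0.0, -0.001, -0.0]
```

Request:
move_arm:
  deltas:
    - [2, 0, 0.2, 0, 0, 0]
    - [2, 0, 0, 0, 0, 0]
    - [2, 0, 0, 0, 0, 0]
    - [1.5, 0, 0, 0, 0, 0]

```text
t: 28.17
ee_pos: [507.3, 108.1, 101.2]
orientation: [2.283, 1.792, -0.4]
ft_force: [1.0, 0.1, -0.8]
width: 34.0
```

```bash
python3 tt.py -12 -1 7 4
```

```text
TCP in tube frame [-28.   -0.9   7.1] F tube [ 0.6 -0.9 -0.7]
t=28.17 pos [507.3 108.1 101.2] F [ 1.   0.1 -0.8] w 34.0 q6 0.81 | dist 16.0 ang 0.004 N 4 tool-frame err [16.   0.1  0.1] rv [-0. -0. -0.]
[4.0, 0.0, 0.0, -0.0, -0.001, -0.0]
[4.0, 0.0, 0.0, -0.0, -0.001, -0.0]
[4.0, 0.0, 0.0, -0.0, -0.001, -0.0]
[4.0, 0.0, 0.0, -0.0, -0.001, -0.0]
```

Block front is 6 mm inside with no resistance. I'll carry on to the last position the fingers can reach outside the mouth.

Request:
move_arm:
  deltas:
    - [3, 0, 0, 0, 0, 0]
    - [3, 0, 0, 0, 0, 0]
    - [3, 0, 0, 0, 0, 0]
    - [3, 0, 0, 0, 0, 0]
    - [1, 0, 0, 0, 0, 0]

```text
t: 28.58
ee_pos: [510.6, 121.3, 96.3]
orientation: [2.283, 1.792, -0.4]
ft_force: [-0.2, -0.1, 0.2]
width: 34.1
```

```bash
python3 tt.py -13 -1 6.2 4
```

```text
TCP in tube frame [-13.5  -1.    7.1] F tube [-0.2  0.2  0.1]
t=28.58 pos [510.6 121.3  96.3] F [-0.2 -0.1  0.2] w 34.1 q6 0.83 | dist 1.0 ang 0.004 N 1 tool-frame err [0.5 0.  0.9] rv [-0. -0. -0.]
[0.5, 0.0, 0.9, -0.002, -0.003, -0.002]
```

Request:
move_arm:
  deltas:
    - [0, 0, 0.9, 0, 0, 0]
    - [0, 0, 0, 0, 0, 0]

```text
t: 28.75
ee_pos: [510.6, 121.4, 95.2]
orientation: [2.282, 1.793, -0.4]
ft_force: [-0.1, -0.2, -1.2]
width: 34.1
```

Request:
move_arm:
  deltas:
    - [0, 0, 0, 0, 0, 0]
    - [0, 0, 0, 0, 0, 0]
    - [0, 0, 0, 0, 0, 0]
    - [0, 0, 0, 0, 0, 0]
  hand: -1

```text
t: 29.08
ee_pos: [510.7, 121.2, 95.4]
orientation: [2.282, 1.792, -0.399]
ft_force: [-0.3, 0.5, -0.5]
width: 56.9
```

Request:
move_arm:
  deltas:
    - [-10, 0, -1, 0, 0, 0]
    - [-10, 0, -0.5, 0, 0, 0]
    - [-8, 0, 0, 0, 0, 0]
    - [0, 0, 0, 0, 0, 0]

```text
t: 29.42
ee_pos: [503.8, 93.5, 107.5]
orientation: [2.281, 1.793, -0.4]
ft_force: [-0.3, 0.3, -0.9]
width: 83.8
```

```bash
python3 tt.py -42 -1 7.5 4; python3 - <<'E'
from ov import *
from workcell import eyes
o=ctrl.get_obs()
im=eyes.get_image("side")
ov(im,O+R@np.array([-22.75+28,0,0]),Ro.from_matrix(go.Rt(1.333,.349)),(205,202,282,270),9,"pics/ov16.png",tx=0,tz=0)
E
```

```text
TCP in tube frame [-44.3  -0.9   7.8] F tube [ 0.5  0.4 -0.8]
t=29.42 pos [503.8  93.5 107.5] F [-0.3  0.3 -0.9] w 83.8 q6 0.79 | dist 2.3 ang 0.003 N 1 tool-frame err [2.3 0.1 0.3] rv [-0. -0. -0.]
[2.3, 0.1, 0.3, -0.001, -0.003, -0.001]
```

View pics/ov16.png

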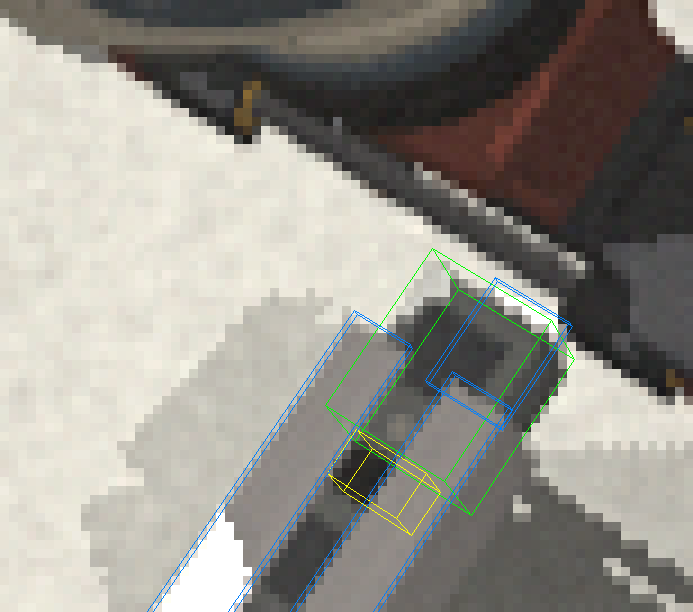

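Sensor 2 is in right behind sensor 1. I'll shut the fingers and push.

Request:
move_arm:
  deltas:
    - [0, 0, 0, 0, 0, 0]
    - [0, 0, 0, 0, 0, 0]
    - [0, 0, 0, 0, 0, 0]
    - [0, 0, 0, 0, 0, 0]
    - [0, 0, 0, 0, 0, 0]
  hand: 1

```text
t: 29.88
ee_pos: [504.4, 93.8, 107.7]
orientation: [2.283, 1.792, -0.398]
ft_force: [0.6, 0.1, 0.4]
width: 57.9
```

Request:
move_arm:
  deltas:
    - [0, 0, 0, 0, 0, 0]
    - [0, 0, 0, 0, 0, 0]
    - [0, 0, 0, 0, 0, 0]
    - [0, 0, 0, 0, 0, 0]
    - [0, 0, 0, 0, 0, 0]

```text
t: 30.3
ee_pos: [504.3, 94.4, 107.3]
orientation: [2.282, 1.793, -0.399]
ft_force: [0.2, 0.5, 0.1]
width: 24.6
```

Request:
move_arm:
  deltas:
    - [0, 0, 0, 0, 0, 0]
    - [0, 0, 0, 0, 0, 0]
    - [0, 0, 0, 0, 0, 0]
    - [3, 0, 0, 0, 0, 0]
    - [3, 0, 0, 0, 0, 0]

```text
t: 30.72
ee_pos: [505.6, 99.8, 105.3]
orientation: [2.283, 1.792, -0.399]
ft_force: [-0.2, -0.3, 0.4]
width: 0.4
```

```bash
python3 tt.py -20 -1 7.5 4
```

```text
TCP in tube frame [-37.3  -1.2   8. ] F tube [-0.5  0.1  0.3]
t=30.72 pos [505.6  99.8 105.3] F [-0.2 -0.3  0.4] w 0.4 q6 0.80 | dist 17.3 ang 0.004 N 5 tool-frame err [17.3 -0.2  0.6] rv [-0. -0. -0.]
[3.5, -0.0, 0.1, -0.0, -0.001, -0.0]
[3.5, -0.0, 0.1, -0.0, -0.001, -0.0]
[3.5, -0.0, 0.1, -0.0, -0.001, -0.0]
[3.5, -0.0, 0.1, -0.0, -0.001, -0.0]
[3.5, -0.0, 0.1, -0.0, -0.001, -0.0]
```

Request:
move_arm:
  deltas:
    - [3, 0, 0.3, 0, 0, 0]
    - [3, 0, 0, 0, 0, 0]
    - [3, 0, 0, 0, 0, 0]

```text
t: 30.97
ee_pos: [507.9, 108.9, 101.5]
orientation: [2.283, 1.792, -0.398]
ft_force: [-0.0, -0.5, 1.3]
width: 0.3
```

Request:
move_arm:
  deltas:
    - [2, 0, 0, 0, 0, 0]
    - [1.5, 0, 0, 0, 0, 0]

```text
t: 31.13
ee_pos: [508.9, 112.9, 100.0]
orientation: [2.282, 1.793, -0.399]
ft_force: [-1.3, -0.4, 0.8]
width: 0.1
```

```bash
python3 tt.py -20 -1 7.5 4
```

```text
TCP in tube frame [-22.8  -1.2   7.7] F tube [-1.   1.2  0.5]
t=31.13 pos [508.9 112.9 100. ] F [-1.3 -0.4  0.8] w 0.1 q6 0.82 | dist 2.9 ang 0.004 N 1 tool-frame err [ 2.8 -0.2  0.2] rv [-0. -0. -0.]
[2.8, -0.2, 0.2, -0.001, -0.004, -0.001]
```

Request:
move_arm:
  deltas:
    - [1.5, 0, 0, 0, 0, 0]
    - [1, 0, 0, 0, 0, 0]

```text
t: 31.3
ee_pos: [509.3, 114.8, 99.3]
orientation: [2.28, 1.793, -0.401]
ft_force: [-1.2, -7.4, 7.2]
width: 0.5
```

Request:
move_arm:
  deltas:
    - [1, 0, 0, 0, 0, 0]
    - [1, 0, 0, 0, 0, 0]

```text
t: 31.47
ee_pos: [509.3, 114.7, 99.4]
orientation: [2.277, 1.791, -0.407]
ft_force: [-0.0, -4.9, 3.2]
width: 0.8
```

```bash
python3 tt.py -20 -1 7.5 4
```

```text
TCP in tube frame [-20.9  -1.2   7.8] F tube [-5.6 -1.2  1.3]
t=31.47 pos [509.3 114.7  99.4] F [-0.  -4.9  3.2] w 0.8 q6 0.82 | dist 1.0 ang 0.004 N 1 tool-frame err [ 0.9 -0.2  0.3] rv [-0.  0.  0.]
[0.9, -0.2, 0.3, -0.002, 0.004, 0.0]
```

It stopped at −20.9, so the finger face is at about −11, with reaction force. One firmer push to be sure it is home.

Request:
move_arm:
  deltas:
    - [2, 0, 0, 0, 0, 0]
    - [2, 0, 0, 0, 0, 0]

```text
t: 31.63
ee_pos: [509.2, 114.7, 99.5]
orientation: [2.272, 1.789, -0.417]
ft_force: [-1.1, -9.0, 7.4]
width: 0.2
```

```bash
python3 tt.py -20 -1 7.5 4; python3 - <<'E'
from ov import *
from workcell import eyes
im=eyes.get_image("side")
ov(im,O+R@np.array([-10+28,0,0]),Ro.from_matrix(go.Rt(1.333,.349)),(205,202,282,290),8,"pics/ov17.png",tx=0,tz=0)
E
```

```text
TCP in tube frame [-21.   -1.1   7.8] F tube [-11.   -1.    3.9]
t=31.63 pos [509.2 114.7  99.5] F [-1.1 -9.   7.4] w 0.2 q6 0.83 | dist 1.0 ang 0.012 N 1 tool-frame err [ 1.  -0.1  0.3] rv [-0.  0.  0.]
[1.0, -0.1, 0.3, -0.003, 0.012, 0.001]
```

View pics/ov17.png

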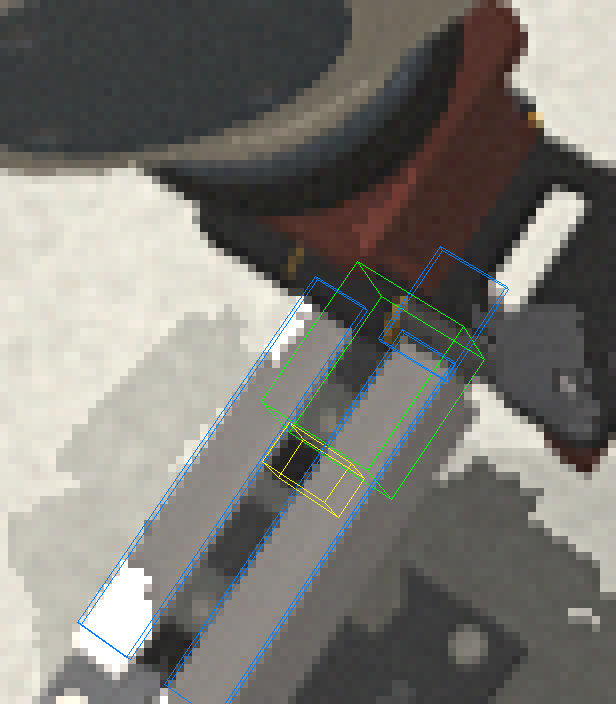

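It holds at 11 N without moving, so both sensors are home. I'll back off and check.

Request:
move_arm:
  deltas:
    - [-12, 0, 0, 0, -0.012, 0]
    - [-20, 0, -5, 0, 0, 0]
    - [-25, 0, -20, 0, 0, 0]
    - [-20, 0, -35, 0, 0, 0]
    - [-20, 0, -35, 0, 0, 0]

```text
t: 32.1
ee_pos: [490.8, 56.4, 219.8]
orientation: [2.263, 1.788, -0.454]
ft_force: [1.1, -0.3, 0.7]
width: 0.4
```

Request:
move_arm:
  deltas:
    - [-25, 20, -20, 0, 0.08, 0]
    - [-35, 15, -10, 0, 0.08, 0]
    - [-38, 0, 0, 0, 0.08, 0]
    - [-38, 0, 0, 0, 0.08, 0]
    - [-30, 0, 0, 0, 0, 0]

```text
t: 32.52
ee_pos: [497.1, -100.1, 295.3]
orientation: [2.429, 1.939, -0.049]
ft_force: [0.5, -0.3, 0.5]
width: 0.3
```

```bash
python3 - <<'E'
from ov import *
from workcell import eyes
im=eyes.get_image("side"); ov(im,O+R@np.array([-10+28,0,0]),Ro.from_matrix(go.Rt(1.333,.349)),(205,212,282,290),8,"pics/ov18.png",tx=0,tz=0)
cv2.imwrite("pics/side18.png",im["frame"][:,:,::-1])
t=eyes.get_image("top"); cv2.imwrite("pics/top18.png",cv2.resize(t["frame"][100:280,120:390,::-1],None,fx=2.9,fy=2.9,interpolation=cv2.INTER_CUBIC))
np.savez("pics/top18.npz",**t)
c=t["frame"][185:245,130:220,::-1]; cv2.imwrite("pics/tube18.png",cv2.resize(c,None,fx=8,fy=8,interpolation=cv2.INTER_CUBIC))
print(ctrl.get_obs()["t"],ctrl.get_obs()["ee_pos"])
E
```

```text
32.6167 [ 496.2 -101.2  294.3]
```

View pics/ov18.png

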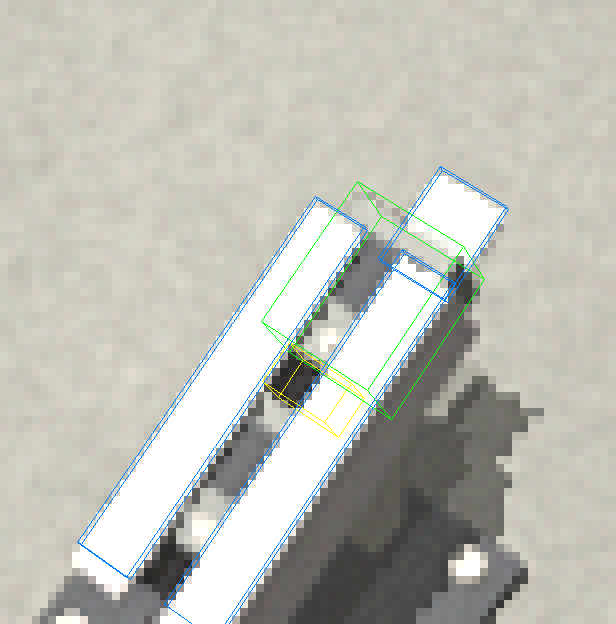

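View pics/tube18.png

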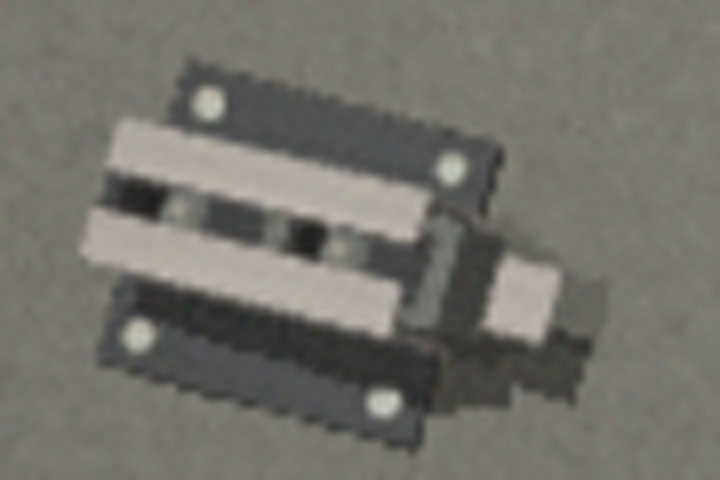

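View pics/side18.png

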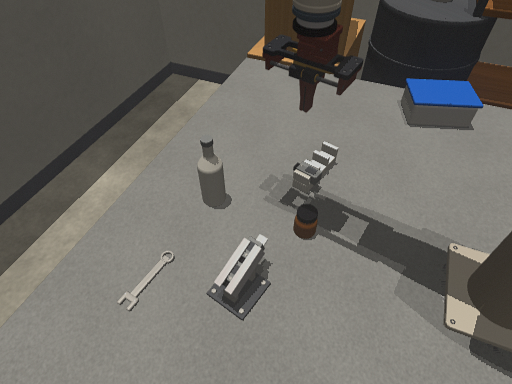

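View pics/top18.png

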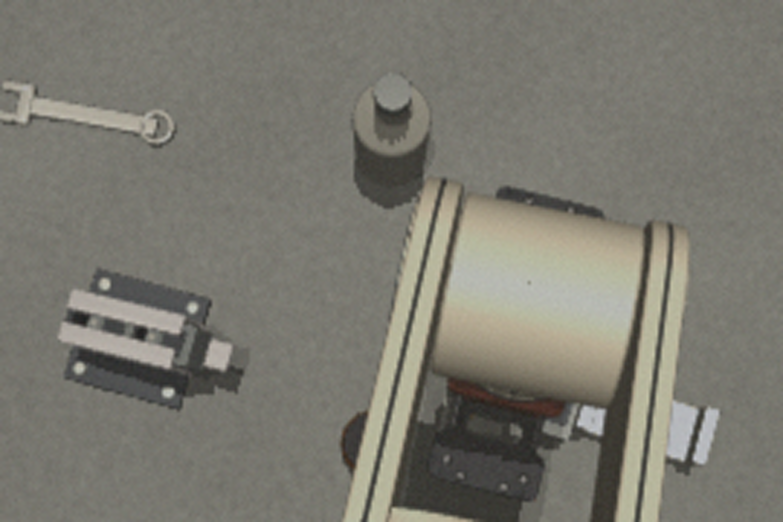

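```bash
python3 - <<'E'
from ov import *
t=load("pics/top18.npz")
def tx(cx,cy,h): return toplane(t,np.array([cx/8-.5+130]),np.array([cy/8-.5+185]),O,R,h)[0]
for nm,c,h in(("tail top corner",(465,225),30),("tail top corner",(437,328),30),("mouth roof",(430,210),36),("mouth roof",(395,310),36),("plug2 front",(284,236),23),("plug2 back",(326,244),23),("plug1 back",(162,204),23),("lip end",(555,300),0)): print(nm,tx(*c,h))
# 1D brightness along slit from top
xs=np.arange(-14,106,2.); row=[]
g=t["frame"].astype(np.float32).mean(2)
for x in xs:
    u=proj(t,O+R@np.array([x,0,27.])); row.append(int(cv2.getRectSubPix(g,(1,1),(float(u[0]),float(u[1])))[0,0]))
print(list(zip(xs.astype(int).tolist(),row)))
E
```

```text
tail top corner [-12.7 -14.9  30. ]
tail top corner [-13.4  15.8  30. ]
mouth roof [ -3.7 -16.2  36. ]
mouth roof [-2. 14. 36.]
plug2 front [48.   0.6 23. ]
plug2 back [33.6 -0.1 23. ]
plug1 back [91.4  0.3 23. ]
lip end [-32.1  -2.    0. ]
[(-14, 62), (-12, 71), (-10, 100), (-8, 114), (-6, 111), (-4, 99), (-2, 80), (0, 70), (2, 69), (4, 69), (6, 70), (8, 70), (10, 69), (12, 70), (14, 71), (16, 78), (18, 99), (20, 107), (22, 115), (24, 125), (26, 139), (28, 137), (30, 120), (32, 79), (34, 49), (36, 38), (38, 35), (40, 39), (42, 55), (44, 78), (46, 107), (48, 111), (50, 109), (52, 99), (54, 78), (56, 71), (58, 68), (60, 69), (62, 67), (64, 67), (66, 68), (68, 66), (70, 68), (72, 77), (74, 98), (76, 107), (78, 115), (80, 126), (82, 138), (84, 134), (86, 117), (88, 78), (90, 49), (92, 35), (94, 35), (96, 37), (98, 39), (100, 40), (102, 46), (104, 56)]
```

The slit profile repeats at 56.0 mm, so the two sensors are touching. The tail sticks out 10 mm relative to the mouth. One last check of the bystanders before handing in.

```bash
python3 - <<'E'
from h import *
a=load("pics/side0.npz")["frame"][:,:,::-1]; b=cv2.imread("pics/side18.png")
for n,(x0,y0,x1,y1) in dict(bottle=(190,135,230,210),jar=(290,203,322,238),wrench=(115,248,178,312),rack=(288,135,345,195)).items():
    A=cv2.Canny(a[y0:y1,x0:x1],60,150).astype(np.float32);B=cv2.Canny(b[y0:y1,x0:x1],60,150).astype(np.float32)
    print(n,cv2.phaseCorrelate(cv2.GaussianBlur(A,(0,0),1),cv2.GaussianBlur(B,(0,0),1)))
v=np.hstack([cv2.resize(i[130:200,280:345],None,fx=6,fy=6,interpolation=cv2.INTER_CUBIC) for i in(a,b)]); cv2.imwrite("pics/rackcmp.png",v)
E
```

```text
bottle ((-0.04254470421182077, 0.5790529638869728), 1.0072174053192138)
jar ((-0.24479363624007533, -0.31026468833398013), 0.679107301765018)
wrench ((0.00407619888381916, 0.01159044750999172), 1.0152144832536578)
rack ((-0.06461914772800981, 0.08995918273043912), 0.5697595471805996)
```

View pics/rackcmp.png

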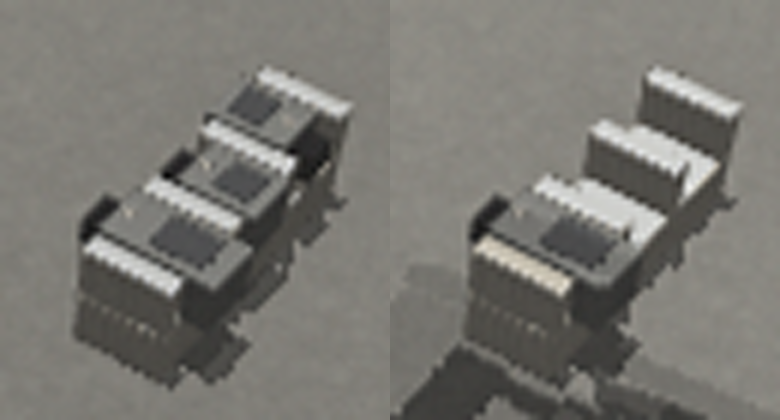

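The long sensor hasn't moved in its slot, the other two slots are empty, and the bystanders haven't moved. I'll hand it in.

```bash
python3 -c "
from workcell import ctrl
print(ctrl.get_obs()['t'],ctrl.get_obs()['ft_force']); print(ctrl.close_job())"
```

```text
32.6167 [0.36244557 0.53643886 1.29519623]
the job is handed in; nothing more can be done
None
```

Both short sensors are loaded in the tube, upright and plug first down the slope, and pushed fully home. I handed the job in at about 32.6 s, with the arm well clear.

Each one was lifted from the rack by its ends, set down on the table, gripped again by its sides near the tail and fed in. The last push, with shut fingers, stopped dead and held at about 11 N.

**Final checks that passed:**
- **Contact:** the slit pattern of the two sensors repeats at 56 mm, so the second is right up against the first.
- **Depth:** the last tail sticks out about 10 mm from the mouth, as it should when both are home.
- **Rack:** the long sensor is unmoved in its slot and the other two slots are empty.
- **Bystanders:** the wrench and jar show no shift. The bottle's edges read 0.6 pixel off, which I took as measurement noise because nothing came near it.

**Disagreement:** the two cameras differed by about 5 mm in y at the rack and tube. The side camera also looked 1–2 mm off sideways. Floor contact at the tube's lip agreed with the top camera along the tube, and I split the sideways difference. Both sensors went in without side load.

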